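Fill the stock bay with tapered cartons, head to tail

TASK

Pack the three loose tapered cartons into the blue stock bay with the one already there, so that all four lie flat side by side, thick and thin ends alternating, each slid fully home and flush with the bay's open front. The carton already in the bay may be slid along but not lifted, and none may be dropped or thrown. Leave the bottle, the jar, the small box and the cup where they stand.

Things in the scene. Friction and masses are not known exactly. Their poses are not given: they have to be found in the camera images.
- bay: blue stock bay fixed on the counter: back wall and two side walls, 30 mm high, 6 mm thick; no front wall, no raised floor. Inside 114 mm deep, 178 mm wide. Origin: on the counter, middle of the inner space. x axis points from the open front (x = -57 mm) to the back wall (inner face +57 mm), away from the robot within 0.3 rad; side walls' inner faces at y = +-89 mm
- carton_in: the carton in the bay at the start, thick end at the back wall, anywhere from side to side: white tapered carton lying flat, red at its thick end: 110 mm long, 52 mm wide at the thick end tapering evenly on both sides to 28 mm at the thin end, 36 mm high, 80 to 170 g. Origin: centre of its underside, midway along its length; x axis along its length to the thick (red) end, z up
- carton_a: loose, starts in front of the bay: white tapered carton lying flat, red at its thick end: 110 mm long, 52 mm wide at the thick end tapering evenly on both sides to 28 mm at the thin end, 36 mm high, 80 to 170 g. Origin: centre of its underside, midway along its length; x axis along its length to the thick (red) end, z up
- carton_b: loose, starts to the left (+y): white tapered carton lying flat, red at its thick end: 110 mm long, 52 mm wide at the thick end tapering evenly on both sides to 28 mm at the thin end, 36 mm high, 80 to 170 g. Origin: centre of its underside, midway along its length; x axis along its length to the thick (red) end, z up
- carton_c: loose, starts to the right (-y): white tapered carton lying flat, red at its thick end: 110 mm long, 52 mm wide at the thick end tapering evenly on both sides to 28 mm at the thin end, 36 mm high, 80 to 170 g. Origin: centre of its underside, midway along its length; x axis along its length to the thick (red) end, z up
- carton_in_thick (a point): middle of the red end face (thick end) of carton_in, 18 mm above its underside
- carton_a_thick (a point): middle of the red end face (thick end) of carton_a, 18 mm above its underside
- carton_b_thick (a point): middle of the red end face (thick end) of carton_b, 18 mm above its underside
- carton_c_thick (a point): middle of the red end face (thick end) of carton_c, 18 mm above its underside
- syrup: bystander, loose, stands on the counter: small amber glass syrup bottle with a white cap, 44 mm across, 78 mm high. Origin: centre of its underside
- pills: bystander, loose, stands on the counter: white pill jar with a lilac cap, 46 mm across, 60 mm high. Origin: centre of its underside
- drops: bystander, loose, stands on the counter: upright white eye-drop box with a blue band, 36 x 36 mm, 70 mm high. Origin: centre of its underside
- cup: bystander, loose, stands on the counter: green plastic measuring cup, open at the top, 48 mm across at the rim, 50 mm high. Origin: centre of its underside
Things that resemble listed ones, but are neither listed nor needed, are in the scene too. What is shaped like the carton_a but pink or purple is not meant.

How it is judged:
By the outcome, as a careful person would: the job done as asked, in the order asked, and still so for the second after the job is handed in, with the robot touching nothing.
It also fails if it takes over 72 s, if anything falls off the work surface, if the arm or the gripper's body presses on something with over 40 N, if the wrist force passes 120 N, or if a joint passes its speed limit or range.

ROBOT

A 7-joint arm with a two-finger parallel gripper is mounted at the origin on the work surface. World frame = base frame: x ahead of the robot, y to its left, z up, the work surface at z = 0. Lengths are in m, angles in rad, forces in N, time in s.
With the tool pointing down it reaches from about 0.35 to 0.9 m from the base axis. Payload 7.2 kg.
Tool frame: the origin (TCP) lies at the very end of the fingers, on their centre line; the grasp point (between the pads) lies 19 mm behind it; z points along the fingers, y is the line along which they close (so a half turn about z gives the same grasp; the last joint's range is limited). The gripper opens to 85 mm and grips with 20 to 120 N. Pads are 22 mm wide; open, the fingers measure 114 mm over their backs; the gripper's body (76 mm by 85 mm) begins 54 mm behind the grasp point. The pads swing forward as they close: fully open they stand 13 mm farther back than shut.
Start: joints at [-1.261, 0.411, -0.013, 1.596, 0.006, 1.134, -0.082], TCP at [0.231, 0.581, 0.204] pointing down, gripper open.
Joint ranges: [-2.95, 2.95], [-0.29, 1.99], [-1.47, 1.44], [0.14, 2.54], [-1.03, 4.17], [0.13, 1.85], [-2.86, 2.86]. Speed limits (rad/s): [2.39, 2.39, 3.01, 3.01, 3.14, 3.14, 3.14].

INTERFACE

Orientations are given as a rotation vector (axis times angle).
In Python, from workcell import robot, viewer gives the robot as it stands.
- The arm moves only by the shell command python3 -m pendant 'ROWS' [FORCE]. ROWS is JSON, a list of rows, each an object of numbers: "fingers": the closure, from 0 (fully open) to 1 (shut); "x", "y", "z": the shift along the world's x, y, z in units of 30 mm (1.0 is 30 mm); "spin": the turn about the world's z in degrees. A call has 1 to 8 rows; each row shifts and turns the commanded pose from where the row before left it; what a row does not reach is not made up. A row lasts 1/10 s, in which the tool goes at most 50 mm and 8.59 degrees, less where a joint would pass 70% of its speed; a pose out of reach is approached as far as the arm can. A call is refused whole if a number of a shift passes 1 or a number of a turn 8.59, either way. A call with a gripper value outside its range is refused whole. The fingers move at their own pace and stop on an object; FORCE is the grip in N (left out, the last holds). Time passes only in rows, so rows that do not move let the fingers close. It gives the time, the measured TCP pose, the force, the opening and the grip force at its end, in the units of the state.
- robot.get_state(): the state, without advancing time (a new reading comes with each control period).
- viewer.grab_frame(name): name is "side" or "top" or "wrist"; returns a dict with "color" (480x640x3 uint8, red, green, blue), "K" (3x3 intrinsics, pixels), "k1" (the pictures are not rectified: a ray, as slopes to the right and down, at radius r is drawn at 1 + k1 r^2 times it, then the intrinsics apply), "T" (4x4, takes a point from camera to world coordinates). Camera axes: x right, y down, z forward; pixel columns grow to the right and rows downward; lengths in m; the calibration is good to about 2 mm. A picture is of the moment at which its call begins. There is no depth.
- robot.hand_in(): hands the job in; it is judged then, once.
The state is a dict: "clock": time; "qpos": joint angles; "dq": joint speeds; "joint_efforts": joint torques, N m; "tcp_pos": TCP position; "orientation": TCP orientation; "wrist_force": force on the tool from outside, world axes, zero at the start; "moment": the same for the moment, N m; "width": finger opening in m; "finger_force": force on a finger pad.
Only numpy, scipy, OpenCV 4.12 (cv2) and the standard library are available. Lean on these libraries where they do the work, as an engineer would, in place of code of your own. Each camera call takes 0.05 s, during which the arm holds its last target. There are 200 camera calls.

## Working session

There is one attempt and no reset: what is moved stays moved. The work goes in short steps, Python scripts to look and compute and a shell command to move; the robot and the scene stay as the last step left them, time stands still between calls to the robot, and variables do not carry over. Pictures are saved under pics/ and viewed, at most 10 in all, crops included, and the job is handed in when it is done.

```bash
ls; mkdir -p pics; python3 - <<'E'
from workcell import robot, viewer
import cv2, numpy as np
np.set_printoptions(precision=4,suppress=True)
s=robot.get_state();print(s)
for n in ("top","side"):
    f=viewer.grab_frame(n);cv2.imwrite(f"pics/{n}0.png",f["color"][...,::-1]);print(n,f["K"],f["k1"],f["T"])
E
```

```text
pics
{'clock': 0.0, 'qpos': array([-1.2612,  0.4119, -0.0127,  1.5971,  0.0056,  1.1343, -0.0822]), 'dq': array([-0.0002,  0.0005,  0.0001,  0.0006,  0.0004,  0.0025, -0.0006]), 'joint_efforts': array([  0.0007, -60.0624,   0.6829, -29.9409,   0.0139,   0.0109,
        -0.    ]), 'tcp_pos': array([0.2304, 0.5804, 0.203 ]), 'orientation': array([-0.5898, -3.0856,  0.0026]), 'wrist_force': array([0.4867, 0.8927, 0.0567]), 'moment': array([ 0.0537, -0.0114, -0.0018]), 'finger_force': 0.0, 'width': 0.08537177738393455}
top [[444.651    0.     320.7959]
 [  0.     444.651  235.0843]
 [  0.       0.       1.    ]] 0.036110509439533325 [[-0.0142 -0.9819  0.1886  0.3272]
 [-0.9999  0.0142 -0.0012 -0.0085]
 [-0.0015 -0.1886 -0.982   1.0047]
 [ 0.      0.      0.      1.    ]]
side [[609.997    0.     307.5707]
 [  0.     609.997  246.7445]
 [  0.       0.       1.    ]] -0.17235080786162754 [[ 0.8452 -0.2531  0.4706 -0.0906]
 [-0.5338 -0.4398  0.7222 -0.9357]
 [ 0.0242 -0.8617 -0.5069  0.6787]
 [ 0.      0.      0.      1.    ]]
```

View pics/top0.png

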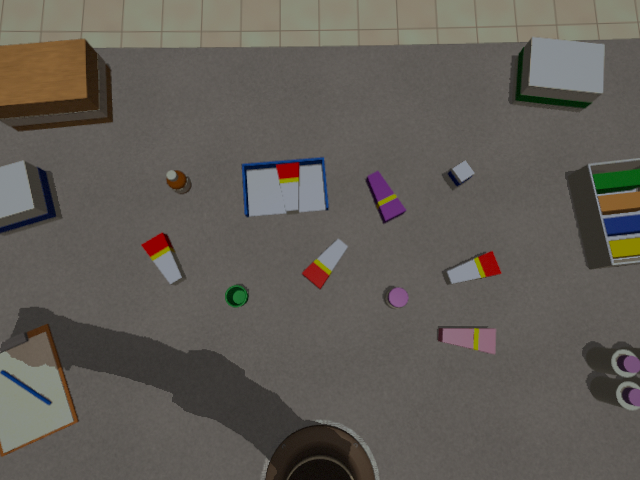

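View pics/side0.png

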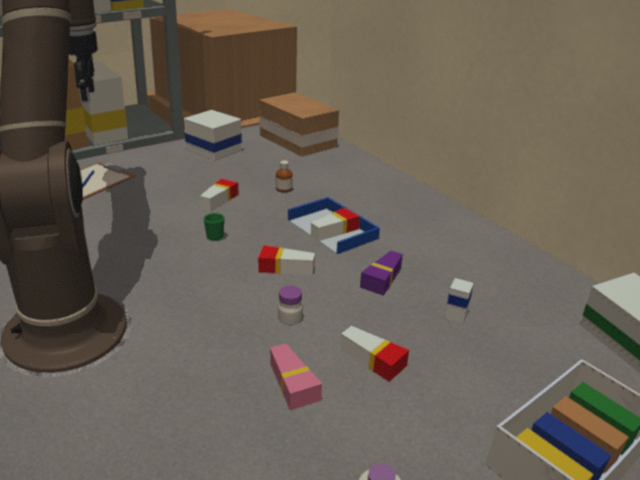

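The top view shows the bay around (285,187) with carton_in at (289,187). Carton_a is at (326,263) with its red end towards the robot, carton_b at (162,258) with red facing away, and carton_c at (474,268) with red towards -y. The side view agrees. The purple and pink decoys are at (385,197) and (468,340) in the top view.

```bash
cat > h.py <<'E'
from workcell import robot, viewer
import cv2, numpy as np
from scipy.spatial.transform import Rotation as R
np.set_printoptions(precision=4,suppress=True)
def rays(f,px):
    K=np.array(f["K"]);u=(np.asarray(px,float).reshape(-1,2)-[K[0,2],K[1,2]])/[K[0,0],K[1,1]]
    d=u.copy()
    for _ in range(8): d=u/(1+f["k1"]*(d**2).sum(1,keepdims=True))
    return np.c_[d,np.ones(len(d))]@np.array(f["T"])[:3,:3].T
def onz(f,px,z):
    r=rays(f,px);o=np.array(f["T"])[:3,3];return (o+r*((z-o[2])/r[:,2])[:,None])[:,:2]
def pix(f,P):
    T=np.array(f["T"]);c=(np.asarray(P,float).reshape(-1,3)-T[:3,3])@T[:3,:3];s=c[:,:2]/c[:,2:]
    s=s*(1+f["k1"]*(s**2).sum(1,keepdims=True));K=np.array(f["K"]);return s*[K[0,0],K[1,1]]+[K[0,2],K[1,2]]
def masks(f):
    h=cv2.cvtColor(f["color"],cv2.COLOR_RGB2HSV);H,S,V=[h[...,i].astype(int) for i in range(3)]
    m={"red":((H<6)|(H>174))&(S>150)&(V>70),"yellow":(H>18)&(H<35)&(S>120)&(V>100),
       "white":(S<45)&(V>140),"blue":(H>100)&(H<125)&(S>140)&(V>50)}
    return {k:v.astype(np.uint8) for k,v in m.items()}
def blobs(m,amin=40):
    n,l,s,c=cv2.connectedComponentsWithStats(m);return [(s[i,4],c[i],(l==i)) for i in range(1,n) if s[i,4]>amin]
def tcp():
    s=robot.get_state();Rm=R.from_rotvec(s["orientation"]).as_matrix()
    print("t",round(s["clock"],2),"tcp",s["tcp_pos"],"ydeg",np.degrees(np.arctan2(Rm[1,1],Rm[0,1])).round(2),"tilt",Rm[:,2],"q7",s["qpos"][6].round(2),"F",s["wrist_force"].round(1),"w",round(s["width"],4))
E
python3 - <<'E'
from h import *
tcp()
f=viewer.grab_frame("top");m=masks(f)
for k,zz in (("red",.03),("yellow",.03),("white",.03),("blue",.03)):
    for a,c,l in blobs(m[k]): print(k,a,c.round(1),onz(f,[c],zz)[0])
b=max(blobs(m["blue"]),key=lambda t:t[0]) 
for i,(a,c,l) in enumerate(blobs(m["blue"],150)):
    if 240<c[0]<330:
        ys,xs=np.nonzero(l);p=onz(f,np.c_[xs,ys],.03);r=cv2.minAreaRect(p.astype(np.float32)*1000);print("bay",r,cv2.boxPoints(r))
w=viewer.grab_frame("wrist");print(w["T"],w["K"],w["k1"])
cv2.imwrite("pics/top_crop.png",cv2.resize(f["color"][140:300,130:510,::-1],None,fx=2.1,fy=2.1,interpolation=cv2.INTER_CUBIC))
E
```

```text
t 0.1 tcp [0.2304 0.5804 0.2031] ydeg 68.36 tilt [-0.0005 -0.0015 -1.    ] q7 -0.08 F [-0.1 -0.2  0.4] w 0.0852
red 297 [287.8 170. ] [0.6676 0.0638]
red 337 [154.9 244.1] [0.4994 0.3577]
red 352 [489.5 263.9] [ 0.4447 -0.3784]
red 360 [315.4 275.1] [0.4252 0.0033]
yellow 83 [289.  179.8] [0.6442 0.0612]
yellow 86 [386.7 199.4] [ 0.5945 -0.1601]
yellow 486 [624.9 246.9] [ 0.4785 -0.673 ]
yellow 92 [159.9 253. ] [0.4792 0.3458]
yellow 95 [479.4 267.3] [ 0.4375 -0.356 ]
yellow 92 [322.3 266.5] [ 0.444 -0.012]
yellow 100 [475.6 338.4] [ 0.2864 -0.3351]
white 96 [410.8  38. ] [ 0.9962 -0.234 ]
white 93 [253.6  40. ] [0.997 0.146]
white 3426 [566.8  64.7] [ 0.9165 -0.5977]
white 228 [463.2 170.5] [ 0.66   -0.3372]
white 1406 [ 13.9 189.8] [0.6277 0.6764]
white 176 [609.9 200.8] [ 0.5828 -0.6553]
white 1005 [311.  188.6] [0.6224 0.0111]
white 1830 [270.  193.2] [0.6129 0.1042]
white 45 [170.7 174.7] [0.6596 0.3308]
white 72 [621.2 236.6] [ 0.5015 -0.6685]
white 431 [332.6 254.1] [ 0.4711 -0.0351]
white 442 [167.8 266.9] [0.4481 0.3269]
white 446 [464.  272.3] [ 0.4269 -0.3217]
white 840 [ 47.  384.3] [0.2087 0.5602]
blue 470 [279.4 176.2] [0.653  0.0832]
blue 558 [622.4 224.4] [ 0.5286 -0.6749]
blue 201 [ 25.6 387.1] [0.2044 0.6027]
bay ((631.3992309570312, 71.89401245117188), (119.51850891113281, 189.25692749023438), 4.335352897644043) [[564.6577 161.7343]
 [578.9643 -26.9811]
 [698.1408 -17.9462]
 [683.8342 170.7692]]
[[ 0.3681  0.8939  0.2558  0.1657]
 [ 0.9298 -0.3539 -0.1012  0.606 ]
 [ 0.      0.2751 -0.9614  0.3733]
 [ 0.      0.      0.      1.    ]] [[420.5247   0.     320.7527]
 [  0.     420.5247 242.3718]
 [  0.       0.       1.    ]] -0.02021602710220381
```

```bash
cat >> h.py <<'E'
def cartons(f,zt=.036):
    """pose of cartons from red+yellow+white masks: red/white pairs; returns list (center,axis deg,len)"""
    m=masks(f);out=[]
    u=cv2.morphologyEx(m["red"]|m["yellow"]|m["white"],cv2.MORPH_CLOSE,np.ones((3,3),np.uint8))
    for a,c,l in blobs(u,300):
        r=np.argwhere(l&(m["red"]>0));
        if len(r)<100: continue
        ys,xs=np.nonzero(l);P=onz(f,np.c_[xs,ys],.03);pr=onz(f,r[:,::-1],.03).mean(0)
        pw=onz(f,np.argwhere(l&(m["white"]>0))[:,::-1],.03).mean(0)
        d=(pr-pw)/np.linalg.norm(pr-pw);n=np.array([-d[1],d[0]])
        t=P@d;s=P@n;mid=(np.percentile(t,.5)+np.percentile(t,99.5))/2
        # axis line: through lateral medians
        out.append((d*mid+n*np.median(s),np.degrees(np.arctan2(d[1],d[0])),np.ptp(t),np.ptp(s)))
    return out
E
python3 - <<'E'
from h import *
f=viewer.grab_frame("top")
for o in cartons(f): print(*o)
E
```

```text
[0.6215 0.0705] -8.230380656151425 0.13774767447086522 0.18580616834280023
[0.4663 0.3379] 31.108594543041487 0.10965816504841974 0.053676490761332546
[ 0.4547 -0.0213] 139.82845421973101 0.11114819870263709 0.05217633585925979
[ 0.4333 -0.342 ] -72.58403539369112 0.10993363109382542 0.05105876086738159
```

View pics/top_crop.png

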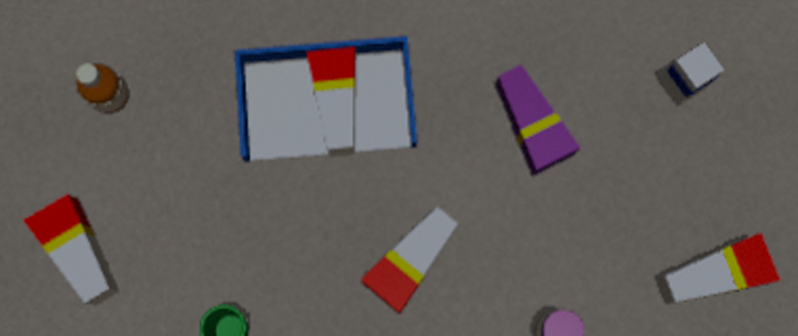

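The crop shows white floor inside the bay and clear outlines for all the cartons. Carton_b goes first: it fits the left slot with its thick end at the back.

```bash
python3 -m pendant '[{"x":0.8,"y":-0.9,"spin":6.6},{"x":0.8,"y":-0.9,"spin":6.6},{"x":0.8,"y":-0.9,"spin":6.6},{"x":0.8,"y":-0.9,"spin":6.6},{"x":0.8,"y":-0.9,"spin":6.6},{"x":0.8,"y":-0.9,"spin":6.6},{"x":0.8,"y":-0.9,"spin":6.6},{"x":0.8,"y":-0.9,"spin":6.5}]' 40
python3 -m pendant '[{"x":0.48,"y":-0.6,"z":-0.8},{"x":0.47,"y":-0.6,"z":-0.8},{"z":-0.8},{}]'
python3 -c "from h import *
tcp();w=viewer.grab_frame('wrist');cv2.imwrite('pics/w1.png',w['color'][...,::-1]);print([tuple(o) for o in cartons(w)])"
```

```text
t 0.25 tcp [0.2305 0.5807 0.2035] ydeg 68.35 tilt [-0.0002 -0.0007 -1.    ] q7 -0.08 F [ 0.2 -0.6  0.4] w 0.0855
[(array([nan, nan]), np.float64(nan), np.float64(nan), np.float64(nan))]schema error: expected keys fingers, x, y, z, spin
schema error: expected keys fingers, x, y, z, spin
h.py:33: RuntimeWarning: Mean of empty slice.
  pw=onz(f,np.argwhere(l&(m["white"]>0))[:,::-1],.03).mean(0)
  ret = um.true_divide(
```

```bash
python3 -m pendant '[{"fingers":0,"x":0.8,"y":-0.9,"z":0,"spin":6.6},{"fingers":0,"x":0.8,"y":-0.9,"z":0,"spin":6.6},{"fingers":0,"x":0.8,"y":-0.9,"z":0,"spin":6.6},{"fingers":0,"x":0.8,"y":-0.9,"z":0,"spin":6.6},{"fingers":0,"x":0.8,"y":-0.9,"z":0,"spin":6.6},{"fingers":0,"x":0.8,"y":-0.9,"z":0,"spin":6.6},{"fingers":0,"x":0.8,"y":-0.9,"z":0,"spin":6.6},{"fingers":0,"x":0.8,"y":-0.9,"z":0,"spin":6.5}]' 40
python3 -m pendant '[{"fingers":0,"x":0.48,"y":-0.6,"z":-0.8,"spin":0},{"fingers":0,"x":0.47,"y":-0.6,"z":-0.8,"spin":0},{"fingers":0,"x":0,"y":0,"z":-0.8,"spin":0},{"fingers":0,"x":0,"y":0,"z":0,"spin":0}]'
python3 -c "from h import *
tcp();w=viewer.grab_frame('wrist');cv2.imwrite('pics/w1.png',w['color'][...,::-1]);print([tuple(o) for o in cartons(w)])"
```

```text
clock: 1.1
tcp_pos: [0.4234, 0.3637, 0.204]
orientation: [-0.848, 3.025, 0.0]
wrist_force: [0.6, -0.1, -0.3]
width: 0.0852
finger_force: 0.0
clock: 1.5
tcp_pos: [0.4498, 0.3268, 0.129]
orientation: [0.837, -3.023, 0.004]
wrist_force: [-0.7, -0.3, -0.3]
width: 0.0855
finger_force: 0.0
t 1.5 tcp [0.4498 0.3268 0.129 ] ydeg 120.96 tilt [-0.0043 -0.0036 -1.    ] q7 1.37 F [-0.7 -0.3 -0.3] w 0.0855
[(array([0.4411, 0.3532]), np.float64(21.755577392476983), np.float64(0.3589278944082077), np.float64(0.47139169471763054))]
```

```bash
python3 -m pendant '[{"fingers":0,"x":0.04,"y":0.06,"z":-1,"spin":0},{"fingers":0,"x":0,"y":0,"z":-1,"spin":0},{"fingers":0,"x":0,"y":0,"z":-1,"spin":0},{"fingers":0,"x":0,"y":0,"z":-0.8,"spin":0},{"fingers":0.2,"x":0,"y":0,"z":-0.3,"spin":0},{"fingers":0.8,"x":0,"y":0,"z":0,"spin":0},{"fingers":0.8,"x":0,"y":0,"z":0,"spin":0},{"fingers":0.8,"x":0,"y":0,"z":0,"spin":0}]' 40
python3 -m pendant '[{"fingers":0.8,"x":0,"y":0,"z":0,"spin":0},{"fingers":0.8,"x":0,"y":0,"z":0,"spin":0},{"fingers":0.8,"x":0,"y":0,"z":0,"spin":0}]'
python3 -c "from h import *
tcp()"
```

```text
clock: 2.35
tcp_pos: [0.4532, 0.3317, 0.0106]
orientation: [-0.841, 3.025, 0.002]
wrist_force: [-0.4, -0.5, 0.3]
width: 0.0285
finger_force: 0.0
clock: 2.65
tcp_pos: [0.4525, 0.3309, 0.0094]
orientation: [-0.841, 3.026, 0.0]
wrist_force: [0.3, -0.0, -0.1]
width: 0.0169
finger_force: 0.0
t 2.65 tcp [0.4525 0.3309 0.0094] ydeg 121.05 tilt [ 0.0005  0.0005 -1.    ] q7 1.35 F [ 0.3 -0.  -0.1] w 0.0169
```

```bash
python3 -c "from h import *
f=viewer.grab_frame('top');g=viewer.grab_frame('side');
print([tuple(o) for o in cartons(f)], pix(f,[[.4525,.3309,.01]]),pix(g,[[.4525,.3309,.01]]))
a=cv2.resize(f['color'][180:320,90:300],(600,400));b=cv2.resize(g['color'][130:270,150:360],(600,400))
w=viewer.grab_frame('wrist')['color']
cv2.imwrite('pics/m1.png',cv2.resize(np.hstack([np.vstack([a,b]),cv2.resize(w,(800,600))[:, :].copy() if 0 else cv2.resize(w,(1067,800))]),None,fx=.48,fy=.48)[...,::-1])"
```

```text
[(array([0.621, 0.071]), np.float64(-8.320364343608116), np.float64(0.13671633913094094), np.float64(0.18620318539902764)), (array([ 0.455 , -0.0216]), np.float64(139.97237462861426), np.float64(0.11192564925286763), np.float64(0.052473978156733325)), (array([ 0.4332, -0.342 ]), np.float64(-72.31835284272879), np.float64(0.11001281260209278), np.float64(0.05105353818156377))] [[169.1294 266.0713]] [[213.7504 199.163 ]]
```

View pics/m1.png

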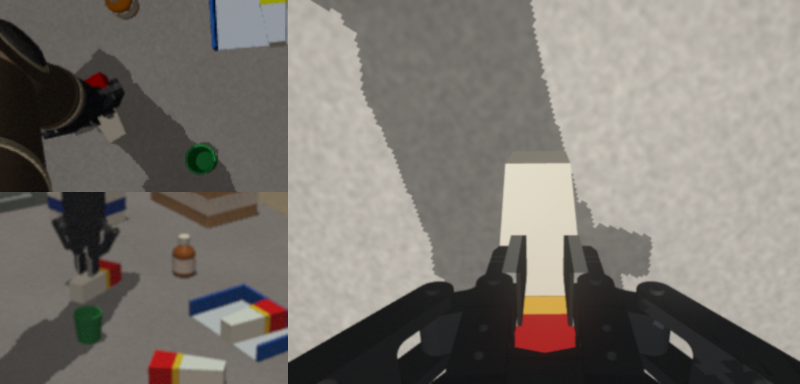

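The wrist view shows the fingers overlapping the top of the carton (fingers at columns 515 and 575, carton edges at 498 and 578). I can't tell whether they sit around it or above it, so I'll look closer.

```bash
python3 -c "from h import *
tcp();g=viewer.grab_frame('side');w=viewer.grab_frame('wrist')
for z in (0,.02,.036,.06): print(z,pix(w,[[.4525,.3309,z]]))
a=cv2.resize(g['color'][130:230,170:270],(400,400),interpolation=cv2.INTER_CUBIC);b=w['color'][240:440,220:420]
cv2.imwrite('pics/m2.png',np.hstack([a,cv2.resize(b,(400,400))])[...,::-1])"
```

```text
t 2.8 tcp [0.4523 0.3307 0.009 ] ydeg 121.05 tilt [ 0.0001  0.0001 -1.    ] q7 1.35 F [-0.2 -0.2  1.8] w 0.017
0 [[321.3093 282.055 ]]
0.02 [[321.3753 299.9375]]
0.036 [[321.4396 317.3886]]
0.06 [[321.5635 351.0435]]
```

View pics/m2.png

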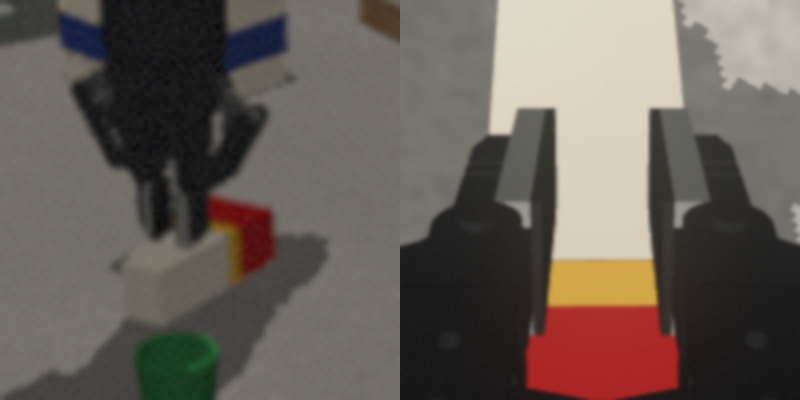

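```bash
python3 -c "from h import *
g=viewer.grab_frame('side')
for z in (.0,.01,.02,.03,.036,.04,.05): print(z,pix(g,[[.460,.318,z],[.4446,.3433,z]]).round(1).tolist())"
python3 -m pendant '[{"fingers":0,"x":0,"y":0,"z":0.5,"spin":0},{"fingers":0,"x":0,"y":0,"z":0,"spin":0},{"fingers":0,"x":0,"y":0,"z":0,"spin":0},{"fingers":0,"x":0,"y":0,"z":0,"spin":0},{"fingers":0,"x":0,"y":0,"z":0,"spin":0}]'
python3 -c "from h import *
g=viewer.grab_frame('side');tcp()
cv2.imwrite('pics/m3.png',cv2.resize(g['color'][110:230,150:270],(600,600),interpolation=cv2.INTER_CUBIC)[...,::-1])"
```

```text
0.0 [[218.9, 204.1], [209.0, 201.6]]
0.01 [[218.7, 200.5], [208.8, 198.0]]
0.02 [[218.5, 196.8], [208.6, 194.4]]
0.03 [[218.3, 193.2], [208.4, 190.7]]
0.036 [[218.2, 191.0], [208.2, 188.5]]
0.04 [[218.1, 189.5], [208.2, 187.1]]
0.05 [[217.9, 185.8], [207.9, 183.4]]
clock: 3.45
tcp_pos: [0.4519, 0.3305, 0.0233]
orientation: [0.841, -3.026, 0.001]
wrist_force: [-1.2, 0.7, 0.6]
width: 0.0852
finger_force: 0.0
t 3.5 tcp [0.452  0.3305 0.0234] ydeg 121.06 tilt [-0.0007 -0.0005 -1.    ] q7 1.36 F [ 0.8 -0.5  0.2] w 0.0858
```

View pics/m3.png

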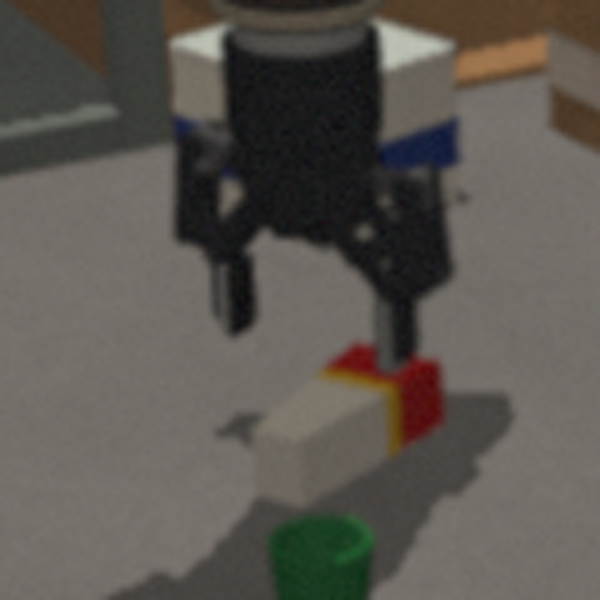

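```bash
python3 -c "from h import *
from scipy.optimize import least_squares
g=viewer.grab_frame('side');o=np.array(g['T'])[:3,3]
# tip outer-bottom edges: fingers centre offset ~ +-50 mm along tool y; solve z shift & lateral shift
d=np.array([np.cos(np.radians(121.06)),np.sin(np.radians(121.06))])
for s,p in ((-.05,(229.5,183)),(.05,(197.6,176.5))):
    xy=np.array([.452,.3305])+d*s
    r=least_squares(lambda v: (pix(g,[[xy[0]+d[1]*0+v[1],xy[1],v[0]]])-p).ravel(),[.03,0]);print(s,r.x)
"
```

```text
-0.05 [ 0.0655 -0.0005]
0.05 [0.0601 0.0043]
```

The side view puts the real fingertips about 27 mm above the reported TCP (40 mm when open), so there's a z offset to allow for. I'll lower further, checking the force, and close again.

```bash
python3 -m pendant '[{"fingers":0,"x":0,"y":0,"z":-0.7,"spin":0},{"fingers":0,"x":0,"y":0,"z":-0.5,"spin":0},{"fingers":0,"x":0,"y":0,"z":-0.2,"spin":0},{"fingers":0,"x":0,"y":0,"z":0,"spin":0}]' 40
python3 -m pendant '[{"fingers":0.8,"x":0,"y":0,"z":0,"spin":0},{"fingers":0.8,"x":0,"y":0,"z":0,"spin":0},{"fingers":0.8,"x":0,"y":0,"z":0,"spin":0},{"fingers":0.8,"x":0,"y":0,"z":0,"spin":0}]'
python3 -c "from h import *
tcp()"
```

```text
clock: 3.95
tcp_pos: [0.4515, 0.3301, -0.0193]
orientation: [0.841, -3.025, 0.002]
wrist_force: [-0.2, -0.5, 0.5]
width: 0.0856
finger_force: 0.0
clock: 4.35
tcp_pos: [0.4527, 0.3309, -0.0172]
orientation: [-0.841, 3.026, 0.0]
wrist_force: [-0.0, -0.8, 4.5]
width: 0.0381
finger_force: 39.6
t 4.35 tcp [ 0.4527  0.3309 -0.0172] ydeg 121.05 tilt [ 0.0009  0.0006 -1.    ] q7 1.35 F [-0.  -0.8  4.5] w 0.0381
```

```bash
python3 -m pendant '[{"fingers":0.8,"x":0,"y":0,"z":0.6,"spin":0},{"fingers":0.8,"x":0,"y":0,"z":1,"spin":0},{"fingers":0.8,"x":0.6,"y":-0.8,"z":1,"spin":-4},{"fingers":0.8,"x":0.75,"y":-1,"z":0,"spin":-4},{"fingers":0.8,"x":0.75,"y":-1,"z":0,"spin":-4},{"fingers":0.8,"x":0.75,"y":-1,"z":0,"spin":-4},{"fingers":0.8,"x":0.75,"y":-1,"z":0,"spin":-4},{"fingers":0.8,"x":0.75,"y":-1,"z":0,"spin":-4}]'
python3 -m pendant '[{"fingers":0.8,"x":0.4,"y":-0.7,"z":0,"spin":-2.8},{"fingers":0.8,"x":0.3,"y":-0.4,"z":0,"spin":0},{"fingers":0.8,"x":0,"y":0,"z":0,"spin":0},{"fingers":0.8,"x":0,"y":0,"z":0,"spin":0}]'
python3 -c "from h import *
tcp();g=viewer.grab_frame('wrist');cv2.imwrite('pics/w3.png',g['color'][...,::-1])"
```

```text
clock: 5.15
tcp_pos: [0.5835, 0.1555, 0.0603]
orientation: [-0.189, 3.136, 0.0]
wrist_force: [0.0, 0.4, -1.7]
width: 0.038
finger_force: 40.3
clock: 5.55
tcp_pos: [0.6029, 0.1254, 0.0597]
orientation: [0.12, -3.138, -0.002]
wrist_force: [-0.8, 0.5, -0.3]
width: 0.0381
finger_force: 40.3
t 5.55 tcp [0.6029 0.1254 0.0597] ydeg 94.39 tilt [-0.001   0.0011 -1.    ] q7 1.42 F [-0.8  0.5 -0.3] w 0.0381
```

View pics/w3.png

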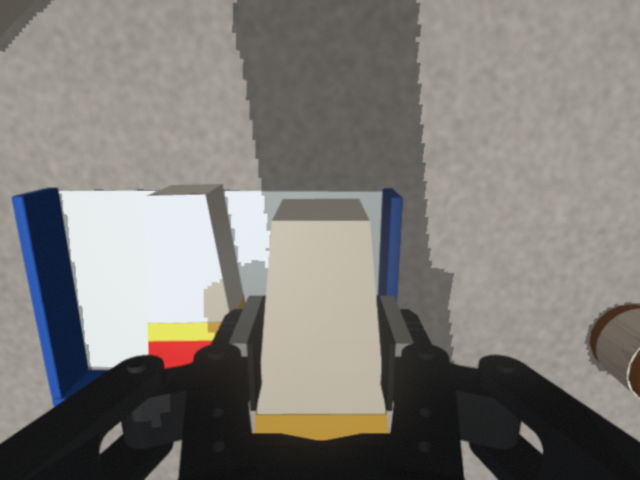

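The wrist view shows carton_b aligned over the left part of the bay. The +y wall is at columns 383-402 and carton_in's side is at about column 225. Lowering and releasing now.

```bash
python3 -m pendant '[{"fingers":0.8,"x":0.1,"y":-0.17,"z":-0.5,"spin":0},{"fingers":0.8,"x":0,"y":0,"z":-0.7,"spin":0},{"fingers":0.8,"x":0,"y":0,"z":-0.7,"spin":0},{"fingers":0.8,"x":0,"y":0,"z":-0.4,"spin":0},{"fingers":0.8,"x":0,"y":0,"z":-0.2,"spin":0},{"fingers":0.8,"x":0,"y":0,"z":-0.05,"spin":0},{"fingers":0.8,"x":0,"y":0,"z":0,"spin":0}]'
python3 -m pendant '[{"fingers":0.48,"x":0,"y":0,"z":0,"spin":0},{"fingers":0.48,"x":0,"y":0,"z":0,"spin":0},{"fingers":0.48,"x":0,"y":0,"z":0,"spin":0}]'
python3 -c "from h import *
tcp()"
```

```text
clock: 6.3
tcp_pos: [0.6069, 0.119, -0.0165]
orientation: [-0.117, 3.139, 0.0]
wrist_force: [-0.2, -0.7, -1.9]
width: 0.0385
finger_force: 40.3
clock: 6.6
tcp_pos: [0.6072, 0.1187, -0.0161]
orientation: [-0.117, 3.138, 0.0]
wrist_force: [0.1, -0.5, -0.6]
width: 0.0447
finger_force: 0.0
t 6.6 tcp [ 0.6072  0.1187 -0.0161] ydeg 94.25 tilt [ 0.001   0.0003 -1.    ] q7 1.44 F [ 0.1 -0.5 -0.6] w 0.0447
```

```bash
python3 -m pendant '[{"fingers":0.48,"x":0,"y":0,"z":0.6,"spin":0},{"fingers":0.48,"x":0,"y":0,"z":0.8,"spin":0},{"fingers":0,"x":0,"y":0,"z":0.8,"spin":0},{"fingers":0,"x":-0.05,"y":0.69,"z":0,"spin":0},{"fingers":0,"x":0,"y":0,"z":0,"spin":0},{"fingers":0,"x":0,"y":0,"z":0,"spin":0},{"fingers":0,"x":0,"y":0,"z":0,"spin":0}]'
python3 -c "from h import *
tcp();g=viewer.grab_frame('wrist');cv2.imwrite('pics/w4.png',g['color'][...,::-1]);g=viewer.grab_frame('top');cv2.imwrite('pics/t4.png',g['color'][...,::-1])"
```

```text
clock: 7.3
tcp_pos: [0.6049, 0.1382, 0.0488]
orientation: [0.116, -3.139, 0.001]
wrist_force: [-0.3, 0.5, -0.6]
width: 0.0855
finger_force: 0.0
t 7.3 tcp [0.6049 0.1382 0.0488] ydeg 94.23 tilt [-0.0009 -0.0009 -1.    ] q7 1.4 F [-0.3  0.5 -0.6] w 0.0855
```

View pics/w4.png

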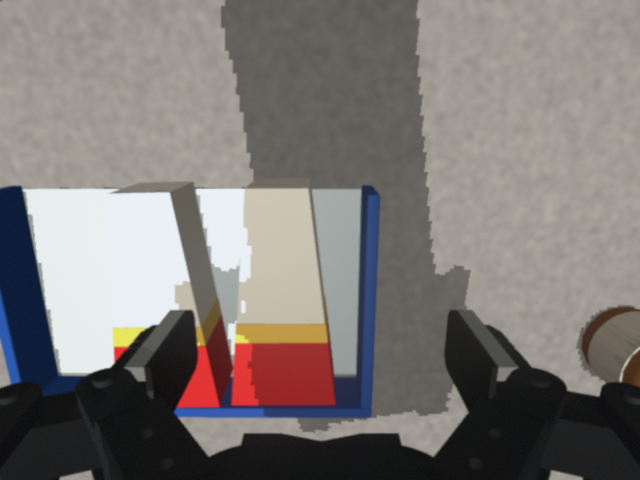

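The wrist view shows b at columns 235-335 with its red end at the back wall, carton_in to its left, and both fingers beyond b. I'll work out the clearances numerically.

```bash
python3 -c "from h import *
w=viewer.grab_frame('wrist');tcp();print(np.array(w['T'])[:3,3])
B=np.array([.6314,.0719]);a=np.radians(4.3);M=np.array([[np.cos(a),np.sin(a)],[-np.sin(a),np.cos(a)]])
px=[[247,188],[310,188],[235,345],[326,345],[232,405],[336,405],[174,192],[113,192],[205,408]]
for dz in (0,.027):
    p=onz(w,px,.036-dz);q=(p-B)@M.T*1000;print(dz,q.round(1).tolist())
    print(((onz(w,[[361,187],[370,415],[378,187]],.03-dz)-B)@M.T*1000).round(1).tolist())
f=viewer.grab_frame('top');m=masks(f)
for k in('red','yellow'):
  for A,c,l in blobs(m[k],20):
    q=(onz(f,[c],.034)[0]-B)@M.T*1000
    if abs(q).max()<100: 
        ys,xs=np.nonzero(l);print(k,A,q.round(1),(xs.min(),xs.max(),ys.min(),ys.max()))
"
```

```text
t 7.45 tcp [0.6051 0.1383 0.0489] ydeg 94.19 tilt [-0.0008 -0.0006 -1.    ] q7 1.4 F [-0.1 -0.2 -0. ] w 0.0857
[0.5357 0.1328 0.2189]
0 [[-63.4, 35.7], [-63.3, 63.2], [13.3, 26.0], [13.3, 70.4], [47.7, 22.4], [47.7, 75.6], [-61.7, 3.5], [-61.8, -23.5], [49.6, 8.5]]
[[-62.9, 86.0], [58.5, 93.9], [-62.9, 93.7]]
0.027 [[-59.3, 30.9], [-59.3, 62.5], [28.7, 19.8], [28.7, 70.7], [68.1, 15.7], [68.1, 76.7], [-57.4, -6.0], [-57.5, -36.9], [70.3, -0.3]]
[[-58.9, 88.6], [79.9, 97.7], [-58.9, 97.4]]
red 243 [ 34.6 -15.1] (np.int64(278), np.int64(298), np.int64(163), np.int64(177))
red 23 [45.3 35.5] (np.int64(262), np.int64(271), np.int64(166), np.int64(168))
yellow 63 [ 10.7 -16.7] (np.int64(284), np.int64(298), np.int64(177), np.int64(182))
```

```bash
python3 -m pendant '[{"fingers":0,"x":0,"y":0.02,"z":-0.9,"spin":0},{"fingers":0,"x":0,"y":0,"z":-0.5,"spin":0},{"fingers":0,"x":0,"y":0,"z":-0.5,"spin":0},{"fingers":0,"x":0,"y":0,"z":-0.46,"spin":0},{"fingers":0,"x":0,"y":0,"z":0,"spin":0}]'
python3 -m pendant '[{"fingers":0,"x":-0.01,"y":0.13,"z":0,"spin":0},{"fingers":0,"x":-0.01,"y":0.13,"z":0,"spin":0},{"fingers":0,"x":0,"y":-0.07,"z":0,"spin":0},{"fingers":0,"x":0.3,"y":0.02,"z":0,"spin":0},{"fingers":0,"x":0.3,"y":0.02,"z":0,"spin":0},{"fingers":0,"x":-0.01,"y":0.12,"z":0,"spin":0},{"fingers":0,"x":-0.01,"y":0.12,"z":0,"spin":0},{"fingers":0,"x":0,"y":0,"z":0,"spin":0}]'
python3 -c "from h import *
tcp();B=np.array([.6314,.0719]);a=np.radians(4.3);M=np.array([[np.cos(a),np.sin(a)],[-np.sin(a),np.cos(a)]])
print(M@(robot.get_state()['tcp_pos'][:2]-B)*1000)"
```

```text
clock: 8.0
tcp_pos: [0.6037, 0.1394, -0.0237]
orientation: [0.116, -3.136, 0.002]
wrist_force: [-0.5, 0.0, -0.2]
width: 0.0853
finger_force: 0.0
clock: 8.8
tcp_pos: [0.6218, 0.1546, -0.0215]
orientation: [0.118, -3.139, -0.0]
wrist_force: [-0.4, 0.9, 0.4]
width: 0.0857
finger_force: 0.0
t 8.8 tcp [ 0.6218  0.1546 -0.0215] ydeg 94.29 tilt [-0.0003  0.0002 -1.    ] q7 1.39 F [-0.4  0.9  0.4] w 0.0857
[-3.3332 83.217 ]
```

```bash
python3 -m pendant '[{"fingers":0,"x":0,"y":-0.05,"z":0.7,"spin":0},{"fingers":0.2,"x":0,"y":0,"z":0.9,"spin":0},{"fingers":0.2,"x":0.06,"y":-0.85,"z":0.5,"spin":0},{"fingers":0.2,"x":0.06,"y":-0.85,"z":0,"spin":0},{"fingers":0.2,"x":0.06,"y":-0.85,"z":0,"spin":0},{"fingers":0.2,"x":0.06,"y":-0.85,"z":0,"spin":0},{"fingers":0.2,"x":0,"y":0,"z":0,"spin":0},{"fingers":0.2,"x":0,"y":0,"z":0,"spin":0}]'
cat >> h.py <<'E'
B=np.array([.6314,.0719]);_a=np.radians(4.3);M=np.array([[np.cos(_a),np.sin(_a)],[-np.sin(_a),np.cos(_a)]])
def bay(p): return ((np.asarray(p)-B)@M.T*1000).round(1)
def st():
    tcp();print("bay tcp",bay(robot.get_state()["tcp_pos"][:2]))
E
python3 -c "from h import *
st()
f=viewer.grab_frame('wrist');m=masks(f)
for k in('red','yellow'):
  for A,c,l in blobs(m[k],100):
    print(k,A,bay(onz(f,[c],.036)[0]),c.round(),end=' ')
    ys,xs=np.nonzero(l);print(xs.min(),xs.max(),ys.min(),ys.max())
cv2.imwrite('pics/w5.png',f['color'][...,::-1])
"
```

```text
clock: 9.6
tcp_pos: [0.6289, 0.0504, 0.0415]
orientation: [0.115, -3.139, -0.001]
wrist_force: [0.1, 0.4, -0.1]
width: 0.0682
finger_force: 0.0
t 9.6 tcp [0.6289 0.0504 0.0415] ydeg 94.19 tilt [-0.0005  0.0004 -1.    ] q7 1.55 F [ 0.1  0.4 -0.1] w 0.0682
bay tcp [ -4.1 -21.3]
red 4060 [24.7 70.3] [517. 341.] 454 552 314 380
red 6732 [ 31.4 -10.7] [344. 354.] 290 398 320 387
yellow 2245 [ 4.5 57.6] [495. 301.] 437 553 272 313
yellow 1796 [  8.4 -11.1] [344. 310.] 295 392 300 320
```

```bash
python3 -m pendant '[{"fingers":0.2,"x":0,"y":0,"z":-0.8,"spin":0},{"fingers":0.2,"x":0,"y":0,"z":-0.8,"spin":0},{"fingers":0.2,"x":0,"y":0,"z":-0.48,"spin":0},{"fingers":0.2,"x":0.01,"y":-0.12,"z":0,"spin":0},{"fingers":0.2,"x":0.01,"y":-0.12,"z":0,"spin":0},{"fingers":0.2,"x":0.01,"y":-0.12,"z":0,"spin":0},{"fingers":0.2,"x":0,"y":-0.1,"z":0,"spin":0},{"fingers":0.2,"x":0,"y":0,"z":0,"spin":0}]'
python3 -c "from h import *
st()"
python3 -m pendant '[{"fingers":0.2,"x":0,"y":0.05,"z":0.7,"spin":0},{"fingers":0.2,"x":0,"y":0.5,"z":1,"spin":0},{"fingers":0,"x":-0.5,"y":0.5,"z":1,"spin":0},{"fingers":0,"x":-0.5,"y":0,"z":1,"spin":0},{"fingers":0,"x":0,"y":0,"z":0,"spin":0},{"fingers":0,"x":0,"y":0,"z":0,"spin":0}]'
python3 -c "from h import *
st()
f=viewer.grab_frame('wrist')
cv2.imwrite('pics/w6.png',f['color'][...,::-1])
"
```

```text
clock: 10.45
tcp_pos: [0.6308, 0.0358, -0.0199]
orientation: [-0.115, 3.138, -0.0]
wrist_force: [0.3, 0.3, -0.2]
width: 0.0686
finger_force: 0.0
t 10.45 tcp [ 0.6308  0.0358 -0.0199] ydeg 94.19 tilt [ 0.0014 -0.0001 -1.    ] q7 1.58 F [ 0.3  0.3 -0.2] w 0.0686
bay tcp [ -3.3 -35.9]
clock: 11.05
tcp_pos: [0.6007, 0.0682, 0.0914]
orientation: [-0.117, 3.137, 0.001]
wrist_force: [0.0, -0.3, -1.3]
width: 0.0851
finger_force: 0.0
t 11.05 tcp [0.6007 0.0682 0.0914] ydeg 94.25 tilt [ 0.0024  0.0004 -1.    ] q7 1.5 F [ 0.  -0.3 -1.3] w 0.0851
bay tcp [-30.9  -1.4]
```

View pics/w6.png

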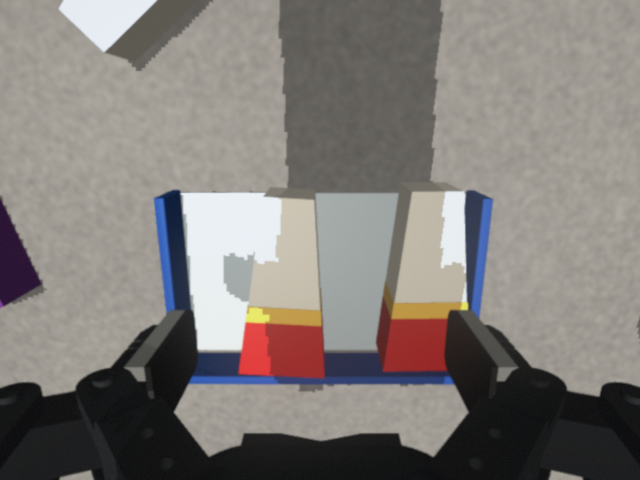

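The wrist view shows the bay walls at columns 155-167 and 479-491, carton_in at front 279-316 and back 239-324, and b at about 408-445 and 385-470. The free slots are between them and on the -y side.

```bash
python3 -c "from h import *
f=viewer.grab_frame('wrist');st()
print('walls top inner/outer front L,R',bay(onz(f,[[155,198],[168,193],[479,193],[491,198]],.03)).tolist())
print('back wall top y-outer row 383, inner top row~376',bay(onz(f,[[350,383],[350,376]],.03)).tolist())
print('floor inner back edge',bay(onz(f,[[215,352],[350,352],[187,193],[188,340]],0)).tolist())
print('in',bay(onz(f,[[279,196],[316,196],[247,310],[322,310],[239,374],[324,377]],.036)).tolist())
print('b',bay(onz(f,[[408,189],[392,303],[467,303],[384,371]],.036)).tolist())
C=f['color'].astype(int)
for r in (198,240,300,370):
  x=C[r]; g=np.abs(np.diff(x.sum(1)));print(r,[(int(i),x[i+3].tolist()) for i in np.nonzero(g>45)[0] if 150<i<500])
"
```

```text
t 11.15 tcp [0.6    0.0678 0.0896] ydeg 94.23 tilt [-0.0006 -0.0002 -1.    ] q7 1.5 F [ 1.  -0.8 -0.2] w 0.0851
bay tcp [-31.6  -1.7]
walls top inner/outer front L,R [[-60.6, -93.7], [-63.4, -86.1], [-63.3, 85.8], [-60.6, 92.8]]
back wall top y-outer row 383, inner top row~376 [[57.5, 16.7], [52.4, 16.6]]
floor inner back edge [[53.2, -75.5], [53.2, 18.7], [-58.5, -85.2], [43.9, -93.6]]
in [[-62.7, -24.2], [-62.7, -4.3], [4.3, -44.7], [4.3, -1.0], [47.0, -51.7], [49.1, 0.2]]
b [[-66.4, 45.0], [-0.1, 39.5], [-0.0, 83.2], [45.0, 36.8]]
198 [(155, [54, 67, 101]), (156, [33, 52, 94]), (157, [27, 49, 93]), (179, [167, 174, 176]), (180, [206, 215, 220]), (181, [230, 236, 241]), (182, [235, 240, 245]), (183, [235, 240, 245]), (263, [194, 199, 203]), (314, [166, 172, 170]), (315, [166, 173, 171]), (316, [166, 174, 171]), (397, [108, 104, 96]), (398, [105, 102, 94]), (410, [189, 182, 166]), (411, [192, 186, 169]), (412, [193, 186, 170]), (444, [232, 237, 242]), (445, [232, 237, 242]), (464, [71, 78, 94]), (465, [52, 59, 78]), (466, [50, 57, 77]), (467, [51, 59, 79]), (489, [147, 145, 142]), (
[... 608 characters left out ...]
 (173, [34, 44, 66]), (188, [149, 155, 156]), (189, [169, 177, 177]), (190, [205, 214, 215]), (191, [229, 235, 236]), (192, [233, 239, 240]), (193, [234, 239, 240]), (242, [162, 168, 167]), (243, [162, 168, 166]), (319, [146, 147, 138]), (321, [159, 164, 162]), (381, [100, 69, 56]), (382, [104, 80, 51]), (383, [106, 87, 51]), (394, [188, 181, 165]), (395, [189, 181, 165]), (462, [230, 236, 238]), (463, [222, 228, 231]), (466, [54, 60, 80]), (467, [52, 57, 77]), (468, [51, 56, 77]), (472, [68, 102, 181]), (473, [69, 103, 183]), (481, [162, 158, 151]), (482, [162, 156, 150])]
370 [(238, [225, 62, 61]), (446, [34, 28, 25]), (496, [125, 123, 117]), (497, [128, 126, 119]), (498, [129, 127, 120])]
```

Carton_in ended up tilted about -4° with its back end too far to -y. Closing the gripper lightly on it at the slot centre, first at the back and then at the front, will straighten it.

```bash
python3 -m pendant '[{"fingers":0.25,"x":0.8,"y":-0.16,"z":0,"spin":0},{"fingers":0.25,"x":0.8,"y":-0.16,"z":-0.4,"spin":0},{"fingers":0.25,"x":0.66,"y":-0.15,"z":-0.6,"spin":0},{"fingers":0.25,"x":0,"y":0,"z":-0.8,"spin":0},{"fingers":0.25,"x":0,"y":0,"z":-0.8,"spin":0},{"fingers":0.25,"x":0,"y":0,"z":-0.6,"spin":0},{"fingers":0.25,"x":0,"y":0,"z":-0.3,"spin":0},{"fingers":0.25,"x":0,"y":0,"z":0,"spin":0}]' 20
python3 -c "from h import *
st()"
python3 -m pendant '[{"fingers":0.6,"x":0,"y":0,"z":0,"spin":0},{"fingers":0.6,"x":0,"y":0,"z":0,"spin":0},{"fingers":0.6,"x":0,"y":0,"z":0,"spin":0},{"fingers":0.6,"x":0,"y":0,"z":0,"spin":0}]'
python3 -c "from h import *
st()"
```

```text
clock: 11.95
tcp_pos: [0.6665, 0.0536, -0.0173]
orientation: [0.116, -3.135, 0.001]
wrist_force: [0.8, 0.6, -0.5]
width: 0.0637
finger_force: 0.0
t 11.95 tcp [ 0.6665  0.0536 -0.0173] ydeg 94.23 tilt [-0.004  -0.0007 -1.    ] q7 1.56 F [ 0.8  0.6 -0.5] w 0.0637
bay tcp [ 33.6 -20.9]
clock: 12.35
tcp_pos: [0.6684, 0.0543, -0.014]
orientation: [-0.117, 3.138, 0.0]
wrist_force: [0.4, -0.2, -1.0]
width: 0.0503
finger_force: 20.8
t 12.35 tcp [ 0.6684  0.0543 -0.014 ] ydeg 94.26 tilt [ 0.0012  0.0003 -1.    ] q7 1.56 F [ 0.4 -0.2 -1. ] w 0.0503
bay tcp [ 35.6 -20.4]
```

```bash
python3 -m pendant '[{"fingers":0.25,"x":0,"y":0,"z":0,"spin":0},{"fingers":0.25,"x":0,"y":0,"z":0,"spin":0},{"fingers":0.25,"x":-0.8,"y":-0.06,"z":0,"spin":0},{"fingers":0.25,"x":-0.8,"y":-0.06,"z":0,"spin":0},{"fingers":0.25,"x":-0.8,"y":-0.06,"z":0,"spin":0},{"fingers":0.75,"x":0,"y":0,"z":-0.1,"spin":0},{"fingers":0.75,"x":0,"y":0,"z":0,"spin":0},{"fingers":0.75,"x":0,"y":0,"z":0,"spin":0}]' 20
python3 -m pendant '[{"fingers":0.75,"x":0,"y":0,"z":0,"spin":0},{"fingers":0.75,"x":0,"y":0,"z":0,"spin":0}]'
python3 -c "from h import *
st()"
```

```text
clock: 13.15
tcp_pos: [0.5967, 0.0489, -0.0175]
orientation: [-0.117, 3.139, 0.0]
wrist_force: [-1.9, 0.2, 4.5]
width: 0.0347
finger_force: 20.2
clock: 13.35
tcp_pos: [0.5968, 0.0489, -0.0175]
orientation: [-0.117, 3.139, 0.0]
wrist_force: [-1.2, 0.9, 4.2]
width: 0.0345
finger_force: 20.2
t 13.35 tcp [ 0.5968  0.0489 -0.0175] ydeg 94.25 tilt [ 0.0009  0.0002 -1.    ] q7 1.55 F [-1.2  0.9  4.2] w 0.0345
bay tcp [-36.2 -20.3]
```

```bash
python3 -m pendant '[{"fingers":0.4,"x":0,"y":0,"z":0,"spin":0},{"fingers":0.4,"x":0,"y":0,"z":0.1,"spin":0},{"fingers":0.4,"x":0,"y":0,"z":0.9,"spin":0},{"fingers":0.3,"x":0,"y":0,"z":1,"spin":0},{"fingers":0,"x":-0.8,"y":-0.2,"z":1,"spin":-6.3},{"fingers":0,"x":-0.85,"y":-0.2,"z":0,"spin":-6.3},{"fingers":0,"x":-0.85,"y":-0.2,"z":0,"spin":-6.3},{"fingers":0,"x":-0.85,"y":-0.2,"z":0,"spin":-6.3}]' 40
python3 -m pendant '[{"fingers":0,"x":-0.85,"y":-0.2,"z":0,"spin":-6.3},{"fingers":0,"x":-0.85,"y":-0.2,"z":0,"spin":-6.3},{"fingers":0,"x":-0.75,"y":-0.24,"z":0,"spin":-6.3},{"fingers":0,"x":0,"y":0,"z":0,"spin":0},{"fingers":0,"x":0,"y":0,"z":0,"spin":0}]'
python3 -c "from h import *
st()
f=viewer.grab_frame('wrist');m=masks(f)
for k in('red','yellow','white'):
  for A,c,l in blobs(m[k],300): print(k,A,onz(f,[c],.036)[0],c.round())
f=viewer.grab_frame('top');print([bay(o[0]) if 0 else o for o in cartons(f)])"
```

```text
clock: 14.15
tcp_pos: [0.4948, 0.0245, 0.0726]
orientation: [0.578, 3.087, 0.001]
wrist_force: [0.0, -0.4, -0.1]
width: 0.0852
finger_force: 0.0
clock: 14.65
tcp_pos: [0.4226, 0.0057, 0.0726]
orientation: [1.068, 2.953, 0.001]
wrist_force: [0.7, 0.7, -0.4]
width: 0.0853
finger_force: 0.0
t 14.65 tcp [0.4226 0.0057 0.0726] ydeg 50.24 tilt [ 0.0014  0.0004 -1.    ] q7 0.87 F [ 0.7  0.7 -0.4] w 0.0853
bay tcp [-213.2  -50.3]
red 7302 [0.4224 0.0059] [321. 261.]
yellow 1263 [ 0.4435 -0.0121] [320. 310.]
white 102856 [ 0.3618 -0.0462] [166. 236.]
white 67501 [0.4474 0.119 ] [532. 157.]
[(array([0.6267, 0.069 ]), np.float64(34.33800924115206), np.float64(0.1796074467778091), np.float64(0.19727325854924577)), (array([ 0.4333, -0.3419]), np.float64(-72.45681484778513), np.float64(0.10997184175085223), np.float64(0.05104607663008376))]
```

```bash
python3 -m pendant '[{"fingers":0,"x":-0.1,"y":0.1,"z":-0.9,"spin":0},{"fingers":0,"x":0,"y":0,"z":-0.9,"spin":0},{"fingers":0.1,"x":0,"y":0,"z":-0.7,"spin":0},{"fingers":0.2,"x":0,"y":0,"z":-0.25,"spin":0},{"fingers":0.6,"x":0,"y":0,"z":0,"spin":0},{"fingers":0.6,"x":0,"y":0,"z":0,"spin":0},{"fingers":0.6,"x":0,"y":0,"z":0,"spin":0},{"fingers":0.6,"x":0,"y":0,"z":0,"spin":0}]' 40
python3 -c "from h import *
st()"
```

```text
clock: 15.55
tcp_pos: [0.4197, 0.0087, -0.0096]
orientation: [1.07, 2.952, 0.001]
wrist_force: [0.5, -0.1, -0.7]
width: 0.05
finger_force: 41.5
t 15.55 tcp [ 0.4197  0.0087 -0.0096] ydeg 50.16 tilt [ 0.0017  0.0004 -1.    ] q7 0.95 F [ 0.5 -0.1 -0.7] w 0.05
bay tcp [-215.8  -47.2]
```

```bash
python3 -m pendant '[{"fingers":0.6,"x":0.28,"y":0.4,"z":0,"spin":7.35},{"fingers":0.6,"x":0.28,"y":0.4,"z":0,"spin":7.35},{"fingers":0.6,"x":0.28,"y":0.4,"z":0,"spin":7.35},{"fingers":0.6,"x":0.28,"y":0.4,"z":0,"spin":7.35},{"fingers":0.6,"x":0.28,"y":0.4,"z":0,"spin":7.35},{"fingers":0.6,"x":0.28,"y":0.4,"z":0,"spin":7.35},{"fingers":0.6,"x":0,"y":0,"z":0,"spin":0},{"fingers":0.6,"x":0,"y":0,"z":0,"spin":0}]'
python3 -c "from h import *
st()
f=viewer.grab_frame('wrist');C=f['color'].astype(int);cv2.imwrite('pics/w7.png',f['color'][...,::-1])
f=viewer.grab_frame('top');cv2.imwrite('pics/t7.png',f['color'][...,::-1])
m=masks(f)
for k in('red','yellow','white'):
  for A,c,l in blobs(m[k],30):
    q=bay(onz(f,[c],.034)[0])
    if abs(q[1])<100 and -200<q[0]<60: print(k,A,q)"
```

```text
clock: 16.35
tcp_pos: [0.4692, 0.0802, -0.0101]
orientation: [-0.111, 3.139, 0.0]
wrist_force: [-0.2, -0.5, -1.2]
width: 0.0503
finger_force: 41.6
t 16.35 tcp [ 0.4692  0.0802 -0.0101] ydeg 94.06 tilt [ 0.0002  0.     -1.    ] q7 1.4 F [-0.2 -0.5 -1.2] w 0.0503
bay tcp [-161.1   20.5]
red 299 [ 35.3 -21.4]
red 308 [30.6 61.2]
yellow 78 [ 11.8 -21. ]
yellow 83 [ 7.6 61.9]
white 889 [-15.7 -63.9]
white 551 [-3.9 -5.8]
white 97 [-4.8 65.1]
```

```bash
python3 -m pendant '[{"fingers":0.6,"x":0.5,"y":0.038,"z":0,"spin":0},{"fingers":0.6,"x":0.5,"y":0.038,"z":0,"spin":0},{"fingers":0.6,"x":0.5,"y":0.038,"z":0,"spin":0},{"fingers":0.6,"x":0.5,"y":0.038,"z":0,"spin":0},{"fingers":0.6,"x":0,"y":0,"z":0,"spin":0}]'
python3 -c "from h import *
st()"
python3 -m pendant '[{"fingers":0.6,"x":0.3,"y":0.023,"z":0,"spin":0},{"fingers":0.6,"x":0.3,"y":0.023,"z":0,"spin":0},{"fingers":0.6,"x":0.3,"y":0.023,"z":0,"spin":0},{"fingers":0.6,"x":0,"y":0,"z":0,"spin":0}]'
python3 -c "from h import *
st()
f=viewer.grab_frame('top')
m=masks(f)
for k in('red','yellow'):
  for A,c,l in blobs(m[k],30):
    q=bay(onz(f,[c],.034)[0])
    if abs(q[1])<100 and -200<q[0]<60: print(k,A,q)"
```

```text
clock: 16.95
tcp_pos: [0.5308, 0.0845, -0.0101]
orientation: [-0.112, 3.138, -0.0]
wrist_force: [-1.1, -0.0, -0.5]
width: 0.0496
finger_force: 41.6
t 16.95 tcp [ 0.5308  0.0845 -0.0101] ydeg 94.1 tilt [ 0.0016 -0.0001 -1.    ] q7 1.42 F [-1.1 -0.  -0.5] w 0.0496
bay tcp [-99.4  20.1]
clock: 17.35
tcp_pos: [0.5568, 0.0868, -0.0102]
orientation: [-0.115, 3.139, -0.0]
wrist_force: [0.9, -0.1, 2.4]
width: 0.0501
finger_force: 41.9
t 17.35 tcp [ 0.5568  0.0868 -0.0102] ydeg 94.19 tilt [ 0.0008 -0.0001 -1.    ] q7 1.43 F [ 0.9 -0.1  2.4] w 0.0501
bay tcp [-73.3  20.5]
red 135 [ 35.4 -34.9]
yellow 40 [ 11.7 -31.3]
```

```bash
python3 -m pendant '[{"fingers":0.3,"x":0,"y":0,"z":0,"spin":0},{"fingers":0.3,"x":0,"y":0,"z":0,"spin":0},{"fingers":0.3,"x":0,"y":0,"z":0.8,"spin":0},{"fingers":1,"x":-0.3,"y":-0.02,"z":1,"spin":0},{"fingers":1,"x":-0.6,"y":-0.045,"z":0,"spin":0},{"fingers":1,"x":-0.6,"y":-0.045,"z":0,"spin":0},{"fingers":1,"x":0,"y":0,"z":0,"spin":0},{"fingers":1,"x":0,"y":0,"z":0,"spin":0}]'
python3 -m pendant '[{"fingers":1,"x":0,"y":0,"z":-0.8,"spin":0},{"fingers":1,"x":0,"y":0,"z":-0.6,"spin":0},{"fingers":1,"x":0,"y":0,"z":-0.4,"spin":0},{"fingers":1,"x":0,"y":0,"z":0,"spin":0}]'
python3 -c "from h import *
st()
f=viewer.grab_frame('top')
m=masks(f)
for k in('red','yellow'):
  for A,c,l in blobs(m[k],20):
    q=bay(onz(f,[c],.034)[0])
    if abs(q[1])<100 and -200<q[0]<60: print(k,A,q)"
```

```text
clock: 18.2
tcp_pos: [0.5116, 0.0839, 0.0439]
orientation: [-0.117, 3.139, 0.0]
wrist_force: [1.0, 0.1, 0.6]
width: -0.0001
finger_force: 0.0
clock: 18.6
tcp_pos: [0.5107, 0.0836, -0.012]
orientation: [0.116, -3.137, 0.001]
wrist_force: [-0.2, 0.3, -0.1]
width: 0.0004
finger_force: 0.0
t 18.6 tcp [ 0.5107  0.0836 -0.012 ] ydeg 94.25 tilt [-0.0026 -0.0007 -1.    ] q7 1.42 F [-0.2  0.3 -0.1] w 0.0004
bay tcp [-119.5   20.7]
red 223 [ 36.7 -27.1]
yellow 43 [ 12.  -30.5]
```

```bash
python3 -m pendant '[{"fingers":1,"x":0.35,"y":0.026,"z":0,"spin":0},{"fingers":1,"x":0.35,"y":0.026,"z":0,"spin":0},{"fingers":1,"x":0.35,"y":0.026,"z":0,"spin":0},{"fingers":1,"x":0.3,"y":0.022,"z":0,"spin":0},{"fingers":1,"x":0.2,"y":0.015,"z":0,"spin":0},{"fingers":1,"x":0,"y":0,"z":0,"spin":0}]'
python3 -c "from h import *
st()
w=viewer.grab_frame('wrist');m=masks(w)
for k in('red','yellow'):
  for A,c,l in blobs(m[k],100): print(k,A,bay(onz(w,[c],.036)[0]),c.round())
cv2.imwrite('pics/w8.png',w['color'][...,::-1])"
```

```text
clock: 19.25
tcp_pos: [0.559, 0.0874, -0.0102]
orientation: [-0.116, 3.138, 0.0]
wrist_force: [0.5, 0.2, -0.5]
width: -0.0002
finger_force: 0.0
t 19.25 tcp [ 0.559   0.0874 -0.0102] ydeg 94.24 tilt [ 0.001   0.0002 -1.    ] q7 1.43 F [ 0.5  0.2 -0.5] w -0.0002
bay tcp [-71.   20.9]
red 724 [-70.8   1.2] [262. 343.]
red 651 [-70.9  39.7] [379. 343.]
red 524 [-38.5  20.6] [321. 425.]
```

```bash
python3 -m pendant '[{"fingers":1,"x":0.1,"y":0.008,"z":0,"spin":0},{"fingers":1,"x":0,"y":0,"z":0,"spin":0}]' | grep -E "tcp|force"
python3 -m pendant '[{"fingers":1,"x":0.07,"y":0.005,"z":0,"spin":0},{"fingers":1,"x":0,"y":0,"z":0,"spin":0}]'| grep -E "tcp|force"
python3 -m pendant '[{"fingers":1,"x":0.07,"y":0.005,"z":0,"spin":0},{"fingers":1,"x":0,"y":0,"z":0,"spin":0}]'| grep -E "tcp|force"
python3 -c "from h import *
st()"
```

```text
tcp_pos: [0.561, 0.0876, -0.0103]
wrist_force: [0.4, -0.1, -0.6]
finger_force: 0.0
tcp_pos: [0.563, 0.0877, -0.0103]
wrist_force: [0.3, -0.4, 0.3]
finger_force: 0.0
tcp_pos: [0.5629, 0.0877, -0.0106]
wrist_force: [-6.7, -0.6, 4.5]
finger_force: 3.2
t 19.9 tcp [ 0.5629  0.0877 -0.0106] ydeg 94.26 tilt [-0.0041 -0.0005 -1.    ] q7 1.43 F [-6.7 -0.6  4.5] w -0.0001
bay tcp [-67.1  20.9]
```

```bash
python3 -m pendant '[{"fingers":1,"x":-0.4,"y":-0.03,"z":0,"spin":0},{"fingers":1,"x":0,"y":0,"z":1,"spin":0},{"fingers":0.5,"x":0,"y":-0.3,"z":1,"spin":0},{"fingers":0,"x":0.4,"y":-0.4,"z":1,"spin":0},{"fingers":0,"x":0.5,"y":0,"z":1,"spin":0},{"fingers":0,"x":0.3,"y":0,"z":0.5,"spin":0},{"fingers":0,"x":0,"y":0,"z":0,"spin":0}]'
cat >> h.py <<'E'
def see(cam="wrist",z=.036,save=None):
    f=viewer.grab_frame(cam);m=masks(f)
    if save: cv2.imwrite(save,f["color"][...,::-1])
    for k in("red","yellow"):
        for A,c,l in blobs(m[k],60):
            q=bay(onz(f,[c],z)[0])
            if abs(q[1])<110 and -120<q[0]<90:
                ys,xs=np.nonzero(l);P=bay(onz(f,np.c_[xs,ys],z))
                rows=[]
                for t in np.percentile(P[:,0],[4,50,96]):
                    s=P[abs(P[:,0]-t)<1.5,1];rows.append((round(t,1),s.min(),s.max()))
                print(k,A,q,"x",P[:,0].min(),P[:,0].max(),"rows",[tuple(float(v) for v in r) for r in rows])
E
python3 -c "from h import *
st();see(save='pics/w9.png');print('top');see('top')"
```

```text
clock: 20.6
tcp_pos: [0.5914, 0.066, 0.1273]
orientation: [-0.116, 3.134, 0.001]
wrist_force: [0.3, 0.5, -0.2]
width: 0.0724
finger_force: 0.0
t 20.6 tcp [0.5914 0.066  0.1273] ydeg 94.22 tilt [ 0.0059  0.001  -1.    ] q7 1.48 F [ 0.3  0.5 -0.2] w 0.0724
bay tcp [-40.3  -2.9]
red 4532 [-42.6  20.3] x -61.6 -21.8 rows [(-60.4, -4.7, 42.6), (-42.8, -3.4, 44.7), (-23.2, -1.5, 42.4)]
red 1927 [31.1 52.9] x 14.1 48.1 rows [(14.9, 40.0, 67.4), (31.5, 38.0, 67.1), (47.2, 37.2, 68.2)]
red 3041 [ 33.  -20.8] x 16.2 49.5 rows [(17.0, -42.4, 1.3), (33.0, -44.4, 2.7), (48.7, -47.2, 4.2)]
yellow 860 [-15.6  20.4] x -19.8 -11.3 rows [(-19.7, -1.5, 42.5), (-15.6, -1.5, 42.1), (-11.3, -0.8, 41.6)]
yellow 685 [ 7.4 60.1] x 3.1 11.9 rows [(3.8, 40.3, 83.5), (7.5, 40.4, 84.5), (11.9, 39.9, 67.8)]
yellow 773 [ 10.  -20.6] x 5.9 14.7 rows [(5.9, -41.3, 0.5), (10.3, -41.4, 0.6), (14.0, -42.3, 1.2)]
top
```

```bash
python3 -m pendant '[{"fingers":1,"x":-0.65,"y":-0.25,"z":0,"spin":0},{"fingers":1,"x":-0.65,"y":-0.25,"z":-0.3,"spin":0},{"fingers":1,"x":-0.65,"y":-0.24,"z":-0.8,"spin":0},{"fingers":1,"x":0,"y":0,"z":-1,"spin":0},{"fingers":1,"x":0,"y":0,"z":-1,"spin":0},{"fingers":1,"x":0,"y":0,"z":-0.9,"spin":0},{"fingers":1,"x":0,"y":0,"z":-0.5,"spin":0},{"fingers":1,"x":0,"y":0,"z":0,"spin":0}]'
python3 -c "from h import *
st()"
```

```text
clock: 21.5
tcp_pos: [0.5268, 0.0435, -0.0136]
orientation: [0.117, -3.133, 0.001]
wrist_force: [0.1, 0.1, 0.8]
width: -0.0003
finger_force: 0.0
t 21.5 tcp [ 0.5268  0.0435 -0.0136] ydeg 94.28 tilt [-0.0068 -0.001  -1.    ] q7 1.5 F [0.1 0.1 0.8] w -0.0003
bay tcp [-106.5  -20.5]
```

```bash
python3 -m pendant '[{"fingers":1,"x":0.4,"y":0.03,"z":0.05,"spin":0},{"fingers":1,"x":0.4,"y":0.03,"z":0,"spin":0},{"fingers":1,"x":0.3,"y":0.023,"z":0,"spin":0},{"fingers":1,"x":0.1,"y":0.007,"z":0,"spin":0},{"fingers":1,"x":0,"y":0,"z":0,"spin":0}]' | grep -E "tcp|force"
python3 -m pendant '[{"fingers":1,"x":0.1,"y":0.008,"z":0,"spin":0},{"fingers":1,"x":0,"y":0,"z":0,"spin":0}]'| grep -E "tcp|force"
python3 -c "from h import *
st()"
```

```text
tcp_pos: [0.566, 0.0465, -0.0085]
wrist_force: [-4.0, -0.9, 2.1]
finger_force: 2.3
tcp_pos: [0.5659, 0.0464, -0.0089]
wrist_force: [-12.0, -0.3, 10.1]
finger_force: 6.5
t 22.2 tcp [ 0.5659  0.0464 -0.0089] ydeg 94.25 tilt [-0.0078 -0.0007 -1.    ] q7 1.51 F [-12.   -0.3  10.1] w 0.0003
bay tcp [-67.3 -20.5]
```

```bash
python3 -m pendant '[{"fingers":1,"x":-0.8,"y":-0.06,"z":0,"spin":0},{"fingers":1,"x":-0.07,"y":0.9,"z":0,"spin":0},{"fingers":1,"x":-0.07,"y":0.9,"z":0,"spin":0},{"fingers":1,"x":-0.07,"y":0.9,"z":0,"spin":0},{"fingers":1,"x":0,"y":0,"z":0,"spin":0},{"fingers":1,"x":0.3,"y":0.023,"z":0,"spin":0},{"fingers":1,"x":0.2,"y":0.015,"z":0,"spin":0},{"fingers":1,"x":0,"y":0,"z":0,"spin":0}]' | grep -E "tcp|force"
python3 -c "from h import *
st()"
python3 -m pendant '[{"fingers":1,"x":0.15,"y":0.011,"z":0,"spin":0},{"fingers":1,"x":0.1,"y":0.008,"z":0,"spin":0},{"fingers":1,"x":0.0,"y":0.0,"z":0,"spin":0}]' | grep -E "tcp|force"
python3 -c "from h import *
st()"
```

```text
tcp_pos: [0.5561, 0.1258, -0.0086]
wrist_force: [0.3, -0.8, -0.1]
finger_force: 0.0
t 23.0 tcp [ 0.5561  0.1258 -0.0086] ydeg 94.14 tilt [ 0.0015 -0.0003 -1.    ] q7 1.37 F [ 0.3 -0.8 -0.1] w -0.0002
bay tcp [-71.1  59.4]
tcp_pos: [0.5599, 0.1267, -0.0093]
wrist_force: [-6.8, -0.7, 4.5]
finger_force: 2.9
t 23.3 tcp [ 0.5599  0.1267 -0.0093] ydeg 94.21 tilt [-0.0042 -0.001  -1.    ] q7 1.37 F [-6.8 -0.7  4.5] w 0.0002
bay tcp [-67.2  60. ]
```

```bash
python3 -m pendant '[{"fingers":1,"x":-0.7,"y":-0.05,"z":0,"spin":0},{"fingers":1,"x":-0.3,"y":0,"z":1,"spin":0},{"fingers":0.5,"x":-0.3,"y":-0.5,"z":1,"spin":0},{"fingers":0,"x":-0.2,"y":-1,"z":1,"spin":-4.8},{"fingers":0,"x":-0.2,"y":-1,"z":0,"spin":-4.8},{"fingers":0,"x":-0.2,"y":-1,"z":0,"spin":-4.8},{"fingers":0,"x":-0.2,"y":-1,"z":0,"spin":-4.8},{"fingers":0,"x":-0.2,"y":-1,"z":0,"spin":-4.8}]' 50 | grep tcp
python3 -m pendant '[{"fingers":0,"x":-0.2,"y":-1,"z":0,"spin":-4.8},{"fingers":0,"x":-0.2,"y":-1,"z":0,"spin":-4.8},{"fingers":0,"x":-0.2,"y":-1,"z":0,"spin":-4.8},{"fingers":0,"x":-0.2,"y":-1,"z":0,"spin":-4.8},{"fingers":0,"x":-0.2,"y":-1,"z":0,"spin":-4.8},{"fingers":0,"x":-0.2,"y":-1,"z":0,"spin":-4.8},{"fingers":0,"x":-0.2,"y":-1,"z":0,"spin":-4.8},{"fingers":0,"x":-0.2,"y":-1,"z":0,"spin":-4.8}]' | grep tcp
python3 -m pendant '[{"fingers":0,"x":0,"y":-0.92,"z":0,"spin":-4.8},{"fingers":0,"x":0,"y":-0.92,"z":0,"spin":-4.8},{"fingers":0,"x":0,"y":-0.9,"z":0,"spin":-4.8},{"fingers":0,"x":0,"y":0,"z":0,"spin":0},{"fingers":0,"x":0,"y":0,"z":0,"spin":0}]' | grep tcp
python3 -c "from h import *
st();w=viewer.grab_frame('wrist');m=masks(w)
for k in('red','yellow'):
  for A,c,l in blobs(m[k],300): print(k,A,onz(w,[c],.036)[0])
print('top');see('top')"
```

```text
tcp_pos: [0.4927, -0.0405, 0.0815]
tcp_pos: [0.4445, -0.2806, 0.0814]
tcp_pos: [0.4443, -0.3616, 0.081]
t 25.4 tcp [ 0.4443 -0.3616  0.081 ] ydeg 17.42 tilt [-0.0005  0.0001 -1.    ] q7 1.17 F [ 1.  -0.4 -0. ] w 0.0855
bay tcp [-219.1 -418.2]
red 5250 [ 0.4433 -0.3746]
yellow 2129 [ 0.2956 -0.333 ]
yellow 1357 [ 0.4365 -0.3529]
top
red 283 [ 38.3 -20.8] x 22.0 53.8 rows [(23.5, -42.7, 0.8), (38.4, -43.8, 1.8), (52.7, -45.0, 3.2)]
red 286 [38. 62.] x 20.4 53.6 rows [(23.5, 39.4, 84.9), (38.2, 38.5, 86.2), (52.5, 37.5, 85.5)]
red 328 [-40.1  20.7] x -59.3 -22.0 rows [(-56.1, -4.7, 44.7), (-40.3, -1.4, 43.7), (-23.6, -0.4, 42.6)]
yellow 80 [ 15.7 -20.7] x 10.9 20.4 rows [(11.5, -41.7, -0.8), (15.8, -42.1, 1.3), (20.0, -42.3, 0.9)]
yellow 82 [15.7 61.8] x 10.7 20.3 rows [(11.3, 40.2, 83.4), (15.6, 39.9, 83.1), (20.0, 39.8, 82.8)]
yellow 85 [-15.7  20.7] x -20.4 -10.5 rows [(-20.1, -0.6, 42.3), (-15.6, -0.9, 42.1), (-11.0, 1.0, 41.8)]
```

```bash
python3 -m pendant '[{"fingers":0,"x":-0.15,"y":0,"z":-0.8,"spin":0},{"fingers":0,"x":0,"y":0,"z":-0.9,"spin":0},{"fingers":0,"x":0,"y":0,"z":-0.8,"spin":0},{"fingers":0.1,"x":0,"y":0,"z":-0.6,"spin":0},{"fingers":0.7,"x":0,"y":0,"z":0,"spin":0},{"fingers":0.7,"x":0,"y":0,"z":0,"spin":0},{"fingers":0.7,"x":0,"y":0,"z":0,"spin":0},{"fingers":0.7,"x":0,"y":0,"z":0,"spin":0}]' 50
python3 -c "from h import *
st()"
```

```text
clock: 26.3
tcp_pos: [0.441, -0.3613, -0.0106]
orientation: [1.857, 2.532, 0.001]
wrist_force: [0.1, 0.6, -0.5]
width: 0.0453
finger_force: 50.7
t 26.3 tcp [ 0.441  -0.3613 -0.0106] ydeg 17.48 tilt [ 0.0017 -0.0008 -1.    ] q7 1.24 F [ 0.1  0.6 -0.5] w 0.0453
bay tcp [-222.3 -417.7]
```

```bash
python3 -m pendant '[{"fingers":0.7,"x":0,"y":0,"z":0.7,"spin":0},{"fingers":0.7,"x":0,"y":0,"z":1,"spin":0},{"fingers":0.7,"x":0,"y":0.5,"z":1,"spin":-6},{"fingers":0.7,"x":0.13,"y":1,"z":0.3,"spin":-8},{"fingers":0.7,"x":0.13,"y":1,"z":0,"spin":-8},{"fingers":0.7,"x":0.13,"y":1,"z":0,"spin":-8},{"fingers":0.7,"x":0.13,"y":1,"z":0,"spin":-8},{"fingers":0.7,"x":0.13,"y":1,"z":0,"spin":-8}]' | grep -E "tcp|width"
python3 -m pendant '[{"fingers":0.7,"x":0.17,"y":1,"z":0,"spin":-8},{"fingers":0.7,"x":0.17,"y":1,"z":0,"spin":-8},{"fingers":0.7,"x":0.17,"y":1,"z":0,"spin":-8},{"fingers":0.7,"x":0.17,"y":1,"z":0,"spin":-8},{"fingers":0.7,"x":0.17,"y":1,"z":0,"spin":-8},{"fingers":0.7,"x":0.17,"y":1,"z":0,"spin":-8},{"fingers":0.7,"x":0,"y":0.5,"z":0,"spin":-8},{"fingers":0.7,"x":0,"y":0,"z":0,"spin":-1.2}]' | grep -E "tcp|width"
python3 -m pendant '[{"fingers":0.7,"x":0,"y":0,"z":0,"spin":0},{"fingers":0.7,"x":0,"y":0,"z":0,"spin":0}]' | grep force
python3 -c "from h import *
st()"
```

```text
tcp_pos: [0.4602, -0.1948, 0.079]
width: 0.0453
tcp_pos: [0.4906, 0.0018, 0.0783]
width: 0.0452
wrist_force: [0.5, -0.5, -1.1]
finger_force: 51.1
t 28.1 tcp [ 0.4904 -0.0022  0.0786] ydeg -85.66 tilt [ 0.0006  0.     -1.    ] q7 -1.01 F [ 0.5 -0.5 -1.1] w 0.0453
bay tcp [-146.2  -63.3]
```

```bash
python3 -m pendant '[{"fingers":0.7,"x":0,"y":0,"z":-0.9,"spin":0},{"fingers":0.7,"x":0,"y":0,"z":-0.9,"spin":0},{"fingers":0.7,"x":0,"y":0,"z":-0.6,"spin":0},{"fingers":0.7,"x":0,"y":0,"z":-0.4,"spin":0},{"fingers":0.7,"x":0,"y":0,"z":-0.15,"spin":0},{"fingers":0.7,"x":0,"y":0,"z":0,"spin":0}]' | grep -E "tcp|force"
python3 -c "from h import *
st();w=viewer.grab_frame('wrist');m=masks(w)
for k in('red','yellow','white'):
  for A,c,l in blobs(m[k],200): print(k,A,bay(onz(w,[c],.036)[0]),c.round())
see('top')"
```

```text
tcp_pos: [0.4904, -0.002, -0.0101]
wrist_force: [0.5, -0.0, -1.0]
finger_force: 51.2
t 28.7 tcp [ 0.4904 -0.002  -0.0101] ydeg -85.79 tilt [ 0.0001  0.     -1.    ] q7 -0.87 F [ 0.5 -0.  -1. ] w 0.0455
bay tcp [-146.1  -63.1]
red 7153 [-52.8   8.3] [56. 33.]
red 12907 [-160.5  -63.6] [321. 380.]
yellow 3783 [-137.6  -63.2] [320. 319.]
white 5111 [-50.4 -20.5] [160.  22.]
white 132543 [-89.4 -92.5] [420. 168.]
white 1330 [-180.7  -63.1] [320. 430.]
white 226 [-185.4 -143.7] [545. 440.]
white 867 [-196.    -4.5] [159. 465.]
white 882 [-196.  -122.4] [483. 465.]
red 235 [ 40.4 -18. ] x 21.4 53.8 rows [(24.5, -17.7, 0.6), (41.2, -46.5, 1.6), (52.9, -45.0, 3.2)]
red 286 [38. 62.] x 20.4 53.6 rows [(23.5, 39.4, 84.9), (38.2, 38.5, 86.2), (52.5, 37.5, 85.5)]
yellow 82 [15.7 61.8] x 10.7 20.3 rows [(11.3, 40.2, 83.4), (15.6, 39.9, 83.1), (20.0, 39.8, 82.8)]
```

```bash
python3 -m pendant '[{"fingers":0.7,"x":0.4,"y":0.06,"z":0,"spin":0},{"fingers":0.7,"x":0.4,"y":0.035,"z":0,"spin":0},{"fingers":0.7,"x":0.4,"y":0.03,"z":0,"spin":0},{"fingers":0.7,"x":0.4,"y":0.03,"z":0,"spin":0},{"fingers":0.7,"x":0.4,"y":0.03,"z":0,"spin":0},{"fingers":0.7,"x":0.43,"y":0.032,"z":0,"spin":0},{"fingers":0.7,"x":0,"y":0,"z":0,"spin":0}]' | grep -E "tcp|force"
python3 -c "from h import *
st();w=viewer.grab_frame('wrist');m=masks(w)
for k in('red','yellow'):
  for A,c,l in blobs(m[k],200): print(k,A,bay(onz(w,[c],.036)[0]),c.round())"
python3 -m pendant '[{"fingers":0.3,"x":0,"y":0,"z":0,"spin":0},{"fingers":0.3,"x":0,"y":0,"z":0,"spin":0},{"fingers":0.3,"x":0,"y":0,"z":0.9,"spin":0},{"fingers":1,"x":-0.4,"y":-0.03,"z":1,"spin":0},{"fingers":1,"x":-0.7,"y":-0.055,"z":0,"spin":0},{"fingers":1,"x":-0.5,"y":-0.035,"z":0,"spin":0},{"fingers":1,"x":0,"y":0,"z":0,"spin":0},{"fingers":1,"x":0,"y":0,"z":0,"spin":0}]' 40 | grep -E "tcp|force|width"
python3 -c "from h import *
st();see();see('top')"
```

```text
tcp_pos: [0.5642, 0.0052, -0.0106]
wrist_force: [0.6, 0.4, 0.3]
finger_force: 51.0
t 29.5 tcp [ 0.5642  0.0052 -0.0106] ydeg -85.72 tilt [-0.0004 -0.0007 -1.    ] q7 -0.92 F [0.6 0.4 0.3] w 0.0453
bay tcp [-72.  -61.4]
red 7849 [ 24.1 -23.1] [176.  20.]
red 14594 [-39.   16.6] [ 67. 247.]
red 12833 [-86.  -61.8] [321. 380.]
yellow 6247 [ 13.9 -20.9] [171.  61.]
yellow 3920 [-16.2  15.4] [ 58. 172.]
yellow 3752 [-63.3 -61.5] [320. 319.]
tcp_pos: [0.5157, 0.0022, 0.047]
wrist_force: [0.8, 0.6, -1.0]
width: -0.0001
finger_force: 0.0
t 30.35 tcp [0.5157 0.0022 0.047 ] ydeg -85.73 tilt [ 0.001   0.0006 -1.    ] q7 -0.97 F [ 0.8  0.6 -1. ] w -0.0001
bay tcp [-120.6  -60.8]
red 10556 [-38.6  20.3] x -55.9 -21.4 rows [(-54.6, -5.6, 46.6), (-38.7, -4.0, 45.0), (-22.8, -2.5, 43.3)]
red 8668 [-86.7 -61.6] x -104.3 -69.6 rows [(-102.9, -87.7, -36.1), (-87.0, -86.2, -37.5), (-70.9, -84.3, -38.9)]
yellow 2963 [-16.1  20.3] x -21.0 -11.2 rows [(-20.6, -2.1, 42.8), (-16.2, -1.6, 42.7), (-11.6, -1.1, 42.0)]
yellow 2413 [-64.  -61.4] x -68.8 -59.2 rows [(-68.4, -83.8, -39.0), (-64.2, -83.7, -39.6), (-59.6, -83.1, -39.7)]
red 216 [39.2 67.5] x 20.4 53.5 rows [(23.6, 57.5, 84.9), (39.8, 49.7, 86.2), (52.6, 42.1, 85.5)]
```

```bash
python3 -m pendant '[{"fingers":1,"x":-0.25,"y":-0.035,"z":-0.5,"spin":0},{"fingers":1,"x":0,"y":0,"z":-0.8,"spin":0},{"fingers":1,"x":0,"y":0,"z":-0.6,"spin":0},{"fingers":1,"x":0,"y":0,"z":0,"spin":0},{"fingers":1,"x":0.3,"y":0.022,"z":0,"spin":0},{"fingers":1,"x":0.3,"y":0.022,"z":0,"spin":0},{"fingers":1,"x":0.3,"y":0.022,"z":0,"spin":0},{"fingers":1,"x":0,"y":0,"z":0,"spin":0}]' | grep -E "tcp|force"
python3 -c "from h import *
st();see()"
```

```text
tcp_pos: [0.5371, 0.003, -0.0096]
wrist_force: [0.4, -0.5, 0.2]
finger_force: 0.0
t 31.25 tcp [ 0.5371  0.003  -0.0096] ydeg -85.69 tilt [ 0.0025 -0.0003 -1.    ] q7 -0.91 F [ 0.4 -0.5  0.2] w 0.0001
bay tcp [-99.2 -61.7]
red 14996 [-39.   14.1] x -56.4 -21.4 rows [(-55.1, -6.0, 36.1), (-39.3, -4.3, 32.9), (-22.9, -2.6, 29.7)]
red 16775 [-69.9 -61.5] x -87.9 -52.6 rows [(-86.2, -87.5, -35.3), (-70.0, -86.1, -37.1), (-54.2, -84.3, -38.8)]
yellow 3950 [-16.2  13.2] x -21.1 -11.3 rows [(-20.7, -2.4, 29.0), (-16.2, -2.0, 28.3), (-11.7, -1.5, 27.5)]
yellow 4932 [-47.3 -61.5] x -52.1 -42.5 rows [(-51.8, -83.9, -39.0), (-47.3, -83.7, -39.4), (-42.9, -83.2, -39.9)]
```

Going straight in (y = -61.5). I'll continue to home.

```bash
python3 -m pendant '[{"fingers":1,"x":0.3,"y":0.022,"z":0,"spin":0},{"fingers":1,"x":0.3,"y":0.022,"z":0,"spin":0},{"fingers":1,"x":0.25,"y":0.019,"z":0,"spin":0},{"fingers":1,"x":0.1,"y":0.008,"z":0,"spin":0},{"fingers":1,"x":0,"y":0,"z":0,"spin":0}]' | grep -E "tcp|force"
python3 -m pendant '[{"fingers":1,"x":0.1,"y":0.008,"z":0,"spin":0},{"fingers":1,"x":0,"y":0,"z":0,"spin":0}]'| grep -E "tcp|force"
python3 -c "from h import *
st();see()"
```

```text
tcp_pos: [0.5638, 0.0048, -0.0104]
wrist_force: [0.5, -0.2, 0.5]
finger_force: 0.0
tcp_pos: [0.5664, 0.0051, -0.0103]
wrist_force: [1.0, 0.4, 0.6]
finger_force: 0.0
t 32.0 tcp [ 0.5664  0.0051 -0.0103] ydeg -85.75 tilt [ 0.0002 -0.0001 -1.    ] q7 -0.93 F [1.  0.4 0.6] w -0.0001
bay tcp [-69.8 -61.7]
red 8672 [ 25.4 -20.8] x 19.1 31.5 rows [(19.6, -43.5, 2.2), (25.4, -44.2, 2.8), (30.9, -44.7, 3.3)]
red 14432 [-39.   16.7] x -56.5 -21.7 rows [(-55.1, -6.1, 41.7), (-39.3, -4.5, 38.3), (-23.0, -2.6, 34.9)]
red 16956 [-41.2 -61.4] x -59.5 -24.2 rows [(-57.7, -87.2, -35.2), (-41.2, -85.7, -37.0), (-25.4, -84.1, -38.7)]
yellow 6078 [ 13.9 -20.8] x 8.8 18.9 rows [(9.3, -42.5, 1.1), (13.9, -43.0, 1.6), (18.3, -43.3, 2.0)]
yellow 3865 [-16.2  15.7] x -21.1 -11.3 rows [(-20.8, -2.4, 34.2), (-16.3, -1.9, 33.5), (-11.7, -1.5, 32.6)]
yellow 4895 [-18.8 -61.2] x -23.6 -13.8 rows [(-23.3, -83.9, -38.9), (-18.8, -83.5, -39.1), (-14.4, -83.0, -39.6)]
```

2.5 mm left to reach carton_a's depth.

```bash
python3 -m pendant '[{"fingers":1,"x":0.09,"y":0.007,"z":0,"spin":0},{"fingers":1,"x":0,"y":0,"z":0,"spin":0}]' | grep -E "tcp|force"
python3 -m pendant '[{"fingers":1,"x":0.06,"y":0.005,"z":0,"spin":0},{"fingers":1,"x":0,"y":0,"z":0,"spin":0}]'| grep -E "tcp|force"
python3 -m pendant '[{"fingers":1,"x":-0.6,"y":-0.04,"z":0,"spin":0},{"fingers":1,"x":-0.2,"y":0,"z":1,"spin":0},{"fingers":1,"x":-0.5,"y":-0.5,"z":1,"spin":0},{"fingers":1,"x":-0.5,"y":-1,"z":1,"spin":0},{"fingers":1,"x":-0.5,"y":-1,"z":1,"spin":0},{"fingers":1,"x":0,"y":-1,"z":0,"spin":0},{"fingers":1,"x":0,"y":-1,"z":0,"spin":0},{"fingers":1,"x":0,"y":-1,"z":0,"spin":0}]'| grep -E "tcp|force"
python3 -c "from h import *
st();see('top',save='pics/t10.png');see('wrist')
f=cv2.imread('pics/t10.png');cv2.imwrite('pics/t10c.png',cv2.resize(f[140:320,130:510],None,fx=2.1,fy=2.1,interpolation=cv2.INTER_CUBIC))"
```

```text
tcp_pos: [0.569, 0.0054, -0.0103]
wrist_force: [-0.5, -0.9, -0.5]
finger_force: 0.2
tcp_pos: [0.5689, 0.0054, -0.0105]
wrist_force: [-6.4, 0.5, 3.7]
finger_force: 3.1
tcp_pos: [0.5021, -0.1616, 0.1103]
wrist_force: [0.3, 0.4, 0.6]
finger_force: 0.0
t 33.25 tcp [ 0.5021 -0.1616  0.1103] ydeg -85.71 tilt [ 0.0016  0.0004 -1.    ] q7 -0.75 F [0.3 0.4 0.6] w -0.0001
bay tcp [-146.4 -223.2]
red 279 [ 38.4 -20.6] x 22.2 53.8 rows [(23.8, -40.4, 0.8), (38.6, -44.0, 1.8), (52.7, -45.0, 3.2)]
red 286 [38. 62.] x 20.4 53.6 rows [(23.5, 39.4, 84.9), (38.2, 38.5, 86.2), (52.5, 37.5, 85.5)]
red 370 [-43.1 -60.9] x -62.7 -22.0 rows [(-61.2, -83.1, -38.0), (-43.6, -84.6, -37.1), (-23.9, -82.0, -41.1)]
red 380 [-42.8  20.4] x -62.6 -22.0 rows [(-61.1, -6.6, 42.8), (-43.2, -3.3, 44.0), (-23.8, -0.4, 42.6)]
yellow 77 [ 15.8 -20.4] x 10.9 20.4 rows [(11.5, -39.4, -0.8), (15.9, -42.1, -1.0), (20.0, -40.0, 0.9)]
yellow 82 [15.7 61.8] x 10.7 20.3 rows [(11.3, 40.2, 83.4), (15.6, 39.9, 83.1), (20.0, 39.8, 82.8)]
yellow 82 [-15.9 -61. ] x -20.7 -10.8 rows [(-20.3, -79.9, -39.2), (-15.8, -82.6, -39.4), (-11.1, -80.8, -42.0)]
yellow 85 [-15.7  20.7] x -20.4 -10.5 rows [(-20.1, -0.6, 42.3), (-15.6, -0.9, 42.1), (-11.0, 1.0, 41.8)]
red 4837 [-40.3 -73.5] x -58.4 -21.5 rows [(-57.0, -92.0, -51.8), (-40.5, -92.1, -54.9), (-23.4, -90.4, -58.2)]
yellow 999 [-17.6 -76.3] x -24.1 -13.3 rows [(-21.6, -92.2, -59.1), (-17.5, -92.4, -59.4), (-13.7, -89.3, -60.2)]
```

View pics/t10c.png

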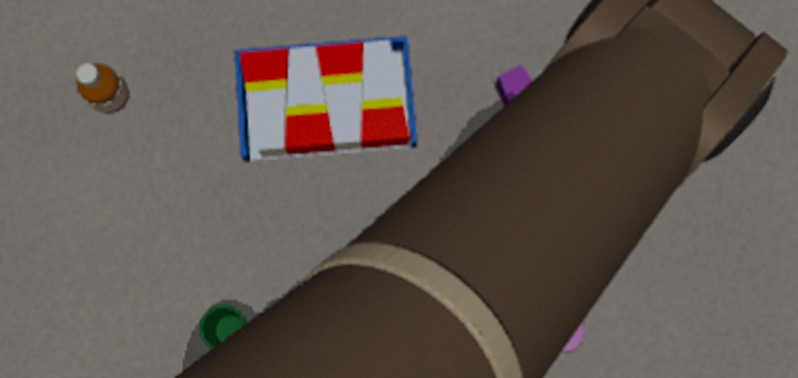

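The view shows all four cartons packed in the bay (columns 240-410, rows 40-158), alternating, with their yellow bands level. The bottle and cup are in place and the arm is clear.

```bash
python3 -c "from workcell import robot
print(robot.hand_in())"
```

```text
the job is handed in; nothing more can be done
None
```

I packed all four cartons flat in the blue bay with thick and thin ends alternating, each pushed until it stopped at the same depth, and handed the job in at about 33 s; no verdict came back, and the pill jar and eye-drop box were hidden in the last picture.

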